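# Load a bench lift evenly and set its valve to float

## Robot

A 7-joint arm with a two-finger parallel gripper is mounted at the origin on a cart in front of the work surface, level with it; the furniture and walls round the work are solid. World frame = base frame: x ahead of the robot, y to its left, z up, the work surface at z = 0. Lengths are in m, angles in rad, forces in N, time in s.
With the tool pointing down it reaches from about 0.375 to 0.925 m from the base axis. Payload 3.1 kg.
Tool frame: the origin (TCP) lies at the very end of the fingers, on their centre line; the grasp point (between the pads) lies 19 mm behind it; z points along the fingers, y is the line along which they close (so a half turn about z gives the same grasp; the last joint's range is limited). The gripper opens to 85 mm and grips with 20 to 120 N. Pads are 22 mm wide; open, the fingers measure 114 mm over their backs; the gripper's body (76 mm by 85 mm) begins 54 mm behind the grasp point. The pads swing forward as they close: fully open they stand 13 mm farther back than shut.
Start: joints at [1.141, 0.383, 0.044, 1.598, -0.018, 1.161, -0.05], TCP at [0.212, -0.615, 0.192] pointing down, gripper open.
Joint ranges: [-2.61, 2.61], [-0.41, 2.15], [-1.48, 1.57], [0, 2.5], [-1.57, 4.71], [0.05, 1.97], [-2.85, 2.85]. Speed limits (rad/s): [2.79, 2.79, 3.14, 3.14, 3.14, 3.14, 3.14].

## Interface

Orientations are given as a unit quaternion [x, y, z, w].
In Python, from rig import bot gives the robot as it stands. The module is installed in compiled form; this text tells all that it offers.
- The arm moves only by the tool jog_arm, never from a script. Its argument "steps" is a list that holds one entry, the list of rows, each a list of 6 numbers: the shift along the tool's x, y, z in cm, then the turn, a rotation vector about the tool's x, y, z in degrees. In form: [[[x, y, z, rx, ry, rz], ...]]. A call has 1 to 5 rows; each row is the pose to reach, as a shift and turn from the pose commanded when the call began, along the tool's axes at that moment; what a row does not reach only later rows make up. A row lasts 1/12 s, in which the tool goes at most 41.7 mm and 7.16 degrees, less where a joint would pass 70% of its speed; a pose out of reach is approached as far as the arm can. A call with a gripper value outside its range is refused whole. "fingers" is the opening, from -1 (shut) to 1 (fully open), so that 0 is half open, set as the call begins (left out, the last holds). The fingers move at their own pace and stop on an object; "squeeze" is the grip in N (left out, the last holds). Time passes only in rows, so rows that repeat a pose let the fingers close. It gives the time, the measured TCP pose, the force, the opening and the grip force at its end, in the units of the state.
- bot.read_state(): the state, without advancing time (a new reading comes with each control period).
- bot.camera(name): name is "scene" or "top"; returns a dict with "color" (420x560x3 uint8, red, green, blue), "z_map" (420x560 float32, m along the optical axis (not along the pixel's ray), 0 where there is no reading), "fovy" (degrees; the focal length in pixels is half the picture's height over the tangent of half this angle, whatever the lens; pixels are square), "cx", "cy" (the principal point, pixels), "rvec" (rotation vector, rad) and "tvec" (3), from world to camera coordinates, as OpenCV has them. Camera axes: x right, y down, z forward; pixel columns grow to the right and rows downward; lengths in m; the calibration is good to about 2 mm. A picture is of the moment at which its call begins.
- bot.hand_in(): hands the job in; it is judged then, once.
The state is a dict: "time_s": time; "qpos": joint angles; "qvel": joint speeds; "tau": joint torques, N m; "eef_pos": TCP position; "ee_rot": TCP orientation; "wrist_force": force on the tool from outside, world axes, zero at the start; "wrist_torque": the same for the moment, N m; "finger_gap": finger opening in m; "gripper_force": force on a finger pad.
Only numpy, scipy, OpenCV 4.12 (cv2) and the standard library are available. Lean on these libraries where they do the work, as an engineer would, in place of code of your own. Each camera call takes 0.05 s, during which the arm holds its last target. There are 200 camera calls.

## Task

Run a settling test on the bench lift: with the black-knobbed valve lever left in its middle hold notch, hang every orange saddle weight on the yellow load bar, each in a slot of its own, taking sides in turn so that neither side ever carries two weights more than the other. Only when they all hang there, push the lever forward past its stiffer detent into the front float notch, leave it there for about three seconds, then bring it back to the hold notch. Only then take the weights off again, sides in turn as before, and stand them upright on the dark mat; leave the oil can, the cork sanding block and the wooden block where they are.

Things in the scene. Friction and masses are not known exactly. Their poses are not given: they have to be found in the camera images.
- lift: Bench lift, fixed: dark steel base plate 150 x 200 x 12 mm with a blue ram (60 mm across, up to z = 70 mm) whose forked head, 34 mm wide along y and up to 138 mm high, carries the yellow load bar. Origin: centre of the plate's underside, on the bench. x points to the far side, y along the level bar to the left end. It stands somewhere else and turned at each start.
- load_bar (a joint): Tilt of the yellow load bar (rad) about its pivot at its middle, 120 mm above the bench; the hinge axis is the lift's x. 0 = level, positive = left (+y) end up. Bar 18 mm thick (along x), 20 mm high, 410 mm long. A self-levelling spring (7.5 Nm/rad, well damped, stops at 0.25) carries it: one weight alone tilts it by about 0.07 (inner slot) to 0.12 (outer slot), two alone on one side by about 0.19.
- slot_left_outer (a point): Middle of the left outer slot, on the bar's top face, 157 mm from the pivot (moves with the bar; z = 130 mm when level). A slot is the 66 to 67 mm of bar between two raised collars that stand 8 mm above the bar's top; its axes: x across the bar, y along the bar to the left end.
- slot_left_inner (a point): Same, left inner slot, 85 mm from the pivot.
- slot_right_inner (a point): Same, right inner slot, 85 mm from the pivot on the right (-y).
- slot_right_outer (a point): Same, right outer slot, 157 mm from the pivot on the right.
- weight_1: Orange saddle weight, 0.6 kg, an inverted U: 62 mm (x) x 54 mm (y), two cheeks 17 mm thick with a 28 mm gap between them (the gap runs along y and is 50 mm deep), 14 mm bridge over them (top at z = 64 mm), and on it a black grip, 16 mm thick (x), 40 mm long (y), from 64 to 100 mm above the feet. Origin: centre of the underside between the feet. It straddles the bar, its y along the bar either way round, the bridge resting on the bar's top. May be absent.
- weight_1_seat (a point): Middle of the underside of weight_1's bridge, 50 mm above its feet: it comes to lie on a slot's middle.
- weight_2: Same as weight_1. May be absent.
- weight_2_seat (a point): Middle of the underside of weight_2's bridge, 50 mm above its feet: it comes to lie on a slot's middle.
- weight_3: Same as weight_1. May be absent.
- weight_3_seat (a point): Middle of the underside of weight_3's bridge, 50 mm above its feet: it comes to lie on a slot's middle.
- weight_4: Same as weight_1. May be absent.
- weight_4_seat (a point): Middle of the underside of weight_4's bridge, 50 mm above its feet: it comes to lie on a slot's middle.
- mat: Dark rubber mat, fixed, 130 mm (x) x 460 mm (y) x 4 mm thick, on which the weights stand at the start, at least 90 mm apart. Origin: centre of its underside.
- console: Valve console, fixed: dark foot plate 170 x 80 x 8 mm under a grey box 130 x 66 mm, 82 mm high, with two steel strips up to 90 mm. Origin: centre of the underside, on the bench; x forward (the way the lever is pushed), y to its left. It stands somewhere else and turned at each start.
- valve_lever (a joint): Angle of the valve lever (rad) about the console's y axis: 0 = upright = hold, positive = knob forward (+x). Three sprung notches that the lever falls into and keeps: raise at -0.35 against the rear stop, hold at 0 (where it starts), float at 0.50 against the front stop. Hump between raise and hold at about -0.19 (some 5 N at the knob), the stiffer one between hold and float at about 0.29 (some 12 N); past a hump it snaps into the next notch if not held.
- lever_knob (a point): Centre of the black ball knob, 32 mm across, 125 mm from the pivot; steel stem 12 mm thick below it.
- lever_pivot (a point): Centre of the lever's hinge in the console, 85 mm above the bench; axes as the console's.
- oil_can: Bystander: blue oil can with bent spout, 76 x 89 x 174 mm, origin under its middle.
- sanding_block: Bystander: grey cork sanding block with red paper underneath, 61 x 111 x 34 mm, lying flat.
- block_b: Bystander: wooden offcut 60 x 120 x 20 mm, lying flat.
There are look-alikes about, which are no part of the job. What is shaped like the weight_4 but turquoise is not meant.

How it is judged:
By the outcome, as a careful person would: the job done as asked, in the order asked, and still so for the second after the job is handed in, with the robot touching nothing.
Of weight_1, weight_2, weight_3, weight_4 only 3 to 4 are there at a start; the rules pass over those that are not, and their reading is None.
At some moment in a run one of weight_1, weight_2, weight_3, weight_4 may be knocked a few centimetres aside while the robot is not near it.
It also fails if it takes over 210 s, if anything falls off the work surface, if the arm or the gripper's body presses on something with over 40 N, if the wrist force passes 120 N, or if a joint passes its speed limit or range.

## Working session

There is one attempt and no reset: what is moved stays moved. The work goes in short steps, Python scripts to look and compute and a tool call to move; the robot and the scene stay as the last step left them, time stands still between calls to the robot, and variables do not carry over. Pictures are saved under pics/ and viewed, at most 14 in all, crops included, and the job is handed in when it is done.

Besides the shell and the picture viewer there is one more tool, called as name(argument=value, ...) on one line, values as JSON. jog_arm: Moves the arm, as the interface text tells. Its arguments: {"type":"object","properties":{"steps":{"type":"array","items":{"type":"array","items":{"type":"array","items":{"type":"number"}}}},"fingers":{"type":"number"},"squeeze":{"type":"number"}},"required":["steps"]}

```bash
mkdir -p pics
cat > h.py <<'E'
import numpy as np, cv2
from scipy.spatial.transform import Rotation as R
from rig import bot
def cam(n):
    c=bot.camera(n); c['f']=c['color'].shape[0]/2/np.tan(np.radians(c['fovy'])/2)
    c['R']=cv2.Rodrigues(np.array(c['rvec'],float))[0]; c['t']=np.array(c['tvec'],float).reshape(3); return c
def save(c,fn,box=None,s=1):
    im=c['color'][:,:,::-1]
    if box: im=im[box[1]:box[3],box[0]:box[2]]
    cv2.imwrite('pics/'+fn,cv2.resize(im,None,fx=s,fy=s,interpolation=cv2.INTER_CUBIC))
def ray(c,u,v,z):
    "pixels to world points on plane z"
    d=np.stack([(np.asarray(u,float)-c['cx'])/c['f'],(np.asarray(v,float)-c['cy'])/c['f'],np.ones(np.shape(u))],-1)@c['R']
    o=-c['R'].T@c['t']; return o+d*((z-o[2])/d[...,2])[...,None]
def cloud(c):
    v,u=np.mgrid[:c['z_map'].shape[0],:c['z_map'].shape[1]]; z=c['z_map']
    p=np.stack([(u-c['cx'])/c['f']*z,(v-c['cy'])/c['f']*z,z],-1)
    w=(p-c['t'])@c['R']; w[z==0]=np.nan; return w
def proj(c,p):
    q=c['R']@np.asarray(p,float)+c['t']; return q[0]/q[2]*c['f']+c['cx'],q[1]/q[2]*c['f']+c['cy']
E
python3 - <<'E'
from h import *
for n in('scene','top'):
    c=cam(n); save(c,n+'0.png'); print(n,c['fovy'],c['cx'],c['cy'],-c['R'].T@c['t'],c['R'][2])
s=bot.read_state(); print(s)
E
```

```text
scene 57.63292602409064 277.311606671399 216.05559873579816 [-0.05845209  0.44496134  1.01738786] [ 0.54138769 -0.35452643 -0.76237155]
top 47.32087515162331 275.41532372249844 216.9994959569053 [ 0.03701943 -0.23666434  1.41142576] [ 0.39181209  0.1927533  -0.8996274 ]
{'time_s': 0.1, 'qpos': array([ 1.14120142,  0.38374378,  0.043856  ,  1.59940805, -0.01790268,
        1.16120402, -0.04990507]), 'qvel': array([-0.00026685, -0.0023522 , -0.00013505, -0.00310133,  0.00057262,
        0.00113632,  0.00017776]), 'tau': array([ 3.00177693e-03, -4.34726214e+01,  1.02938008e+00, -2.50450927e+01,
        1.08071021e-02,  5.46769050e-03, -8.60027313e-06]), 'eef_pos': array([ 0.21140827, -0.61366308,  0.19072342]), 'ee_rot': array([ 9.86265241e-01,  1.65164979e-01, -2.58801844e-04, -1.15664515e-03]), 'wrist_force': array([0.30617199, 0.2567336 , 0.9928262 ]), 'wrist_torque': array([-0.01724528, -0.01212897,  0.02687968]), 'gripper_force': 0.0, 'finger_gap': 0.08525440945418278}
```

View pics/scene0.png

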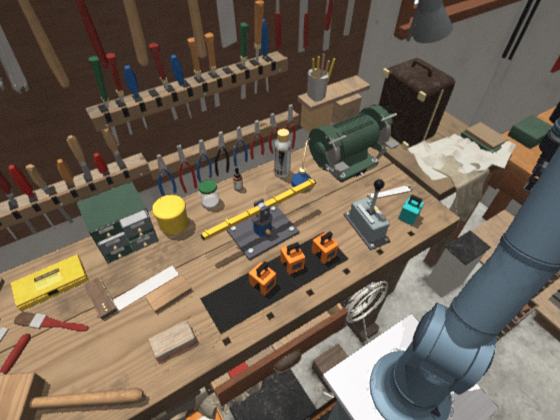

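View pics/top0.png

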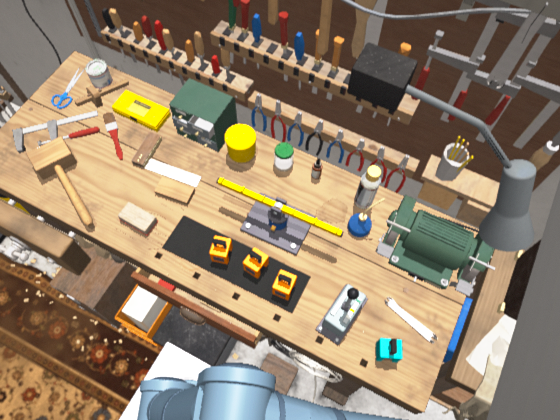

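```bash
cat >> h.py <<'E'
def hsv(c): return cv2.cvtColor(c['color'],cv2.COLOR_RGB2HSV)
def rect(p): 
    (x,y),(w,h),a=cv2.minAreaRect(p[:,:2].astype(np.float32)*1000); 
    if w<h: w,h,a=h,w,a+90
    return np.round([x,y,w,h,(a+90)%180-90],1)
def weights(cs,zmin=.01,verbose=1):
    P=[]
    for c in cs:
        H=hsv(c); w=cloud(c); m=(H[...,0]>4)&(H[...,0]<19)&(H[...,1]>170)&(H[...,2]>110)
        m&=(w[...,2]>zmin)&(w[...,2]<.25)&(w[...,0]<.75)&(w[...,0]>.2)
        P.append(w[m])
    P=np.concatenate(P); out=[]
    ij=np.floor(P[:,:2]/.004).astype(int); o=ij.min(0); g=np.zeros(ij.max(0)-o+3,np.uint8)
    np.add.at(g,tuple((ij-o+1).T),1)
    n,l=cv2.connectedComponents(cv2.dilate((g>0).astype(np.uint8),np.ones((2,2))))
    lab=l[tuple((ij-o+1).T)]
    for k in range(1,n):
        q=P[lab==k]
        if len(q)>60: out.append(q)
    return out
E
python3 - <<'E'
from h import *
cs=[cam('scene'),cam('top')]
for q in weights(cs):
    t=q[:,2]; zt=np.percentile(t,97); top=q[abs(t-zt)<.006]
    print('W n',len(q),'zt',round(zt,4),'all',rect(q),'top',rect(top),len(top))
for c in cs:
    H=hsv(c); w=cloud(c)
    ok=(w[...,0]>.2)&(w[...,0]<1.0)&(abs(w[...,1])<.7)
    m=ok&(H[...,0]>22)&(H[...,0]<34)&(H[...,1]>150)&(H[...,2]>100)&(w[...,2]>.10)&(w[...,2]<.16)
    n,l,st,_=cv2.connectedComponentsWithStats(cv2.dilate(m.astype(np.uint8),np.ones((3,3))))
    for k in range(1,n):
        q=w[(l==k)&m]
        if len(q)>60:
            print('yellow',len(q),rect(q),np.percentile(q[:,2],[5,50,95]))
            a=q[abs(q[:,2]-.13)<.004]; 
            if len(a)>20: print('  top',rect(a))
    # console box grey & black knob
    print('px of zmap at knob')
    kb=ok&(H[...,2]<70)&(w[...,2]>.16)&(w[...,2]<.24)
    n,l,st,ce=cv2.connectedComponentsWithStats(kb.astype(np.uint8))
    for k in range(1,n):
        if st[k,4]>8: q=w[(l==k)]; print('black',st[k],np.round(ce[k],1),np.round(np.median(q,0),3))
    m=ok&(H[...,1]<70)&(w[...,2]>.07)&(w[...,2]<.098)&(w[...,1]<-.1)
    n,l,st,ce=cv2.connectedComponentsWithStats(m.astype(np.uint8))
    for k in range(1,n):
        if st[k,4]>40: print('grey',st[k],rect(w[l==k]))
    m=ok&(H[...,2]<60)&(abs(w[...,2]-.004)<.004)
    n,l,st,ce=cv2.connectedComponentsWithStats(m.astype(np.uint8))
    for k in range(1,n):
        if st[k,4]>300: print('mat?',st[k],rect(w[l==k]))
save(cs[0],'crop1.png',(200,160,460,330),3)
E
```

```text
W n 512 zt 0.0777 all [449.  -66.1  66.6  58.1   3.5] top [449.5 -72.9  51.5  37.  -51.4] 21
W n 544 zt 0.0789 all [457.2 155.9  63.1  58.2  15.3] top [450.4 149.6  36.6  21.2 -65.1] 13
W n 518 zt 0.0888 all [469.1  41.1  63.8  58.   -5.8] top [466.7  37.   34.7   4.7 -81.9] 5
yellow 172 [638.5 -57.6 187.2  16.7 -88.3] [0.1264822  0.12936854 0.1348475 ]
  top [638.4 -57.6 187.2  16.4 -88.3]
yellow 218 [632.  161.1 191.2  18.2 -87.5] [0.12673686 0.12943333 0.13284374]
  top [632.  161.1 191.1  17.7 -88.1]
px of zmap at knob
black [382  76  49  41 868] [404.1  96.8] [ 0.77  -0.671  0.199]
black [ 140   96  161   65 1676] [220.5 128.1] [0.943 0.027 0.219]
black [360 108  26  20 196] [373.5 116. ] [ 0.757 -0.511  0.18 ]
black [355 115   4   4   9] [356.3 116.4] [ 0.78  -0.445  0.188]
black [333 121  11   7  23] [338.  124.1] [ 0.782 -0.36   0.187]
black [359 125   6   4  10] [360.7 126.7] [ 0.723 -0.417  0.188]
black [311 129  22  21 177] [321.8 137.3] [ 0.76  -0.272  0.177]
black [222 147   5   4  14] [223.9 148.7] [0.894 0.044 0.171]
black [217 148   4   6  15] [218.9 151.1] [0.893 0.0
[... 1963 characters left out ...]
 ]
black [195  73   5   7  23] [197.2  76.2] [0.878 0.47  0.229]
black [209  79   5   7  21] [210.9  82.2] [0.878 0.418 0.226]
black [222  85   5   6  19] [224.3  87.8] [0.879 0.37  0.226]
black [312 132   4   3   9] [313.6 133.1] [0.894 0.059 0.167]
black [473 236   9  21  50] [477.6 245.6] [ 0.762 -0.513  0.177]
black [348 289  10  10  74] [352.3 293.7] [ 0.453 -0.258  0.223]
grey [357 187  20  13  85] [ 821.5 -167.5   59.    28.2  -76.5]
grey [532 222  13  10  60] [ 960.5 -678.    43.5    7.9   89.3]
grey [379 234  19  13  64] [ 703.1 -286.9   52.1   34.4  -70. ]
grey [457 265  19  20  90] [ 711.5 -532.8   48.6   47.8  -82.4]
grey [324 284  42  48 861] [ 459.3 -257.   131.    66.    -8.2]
```

View pics/crop1.png

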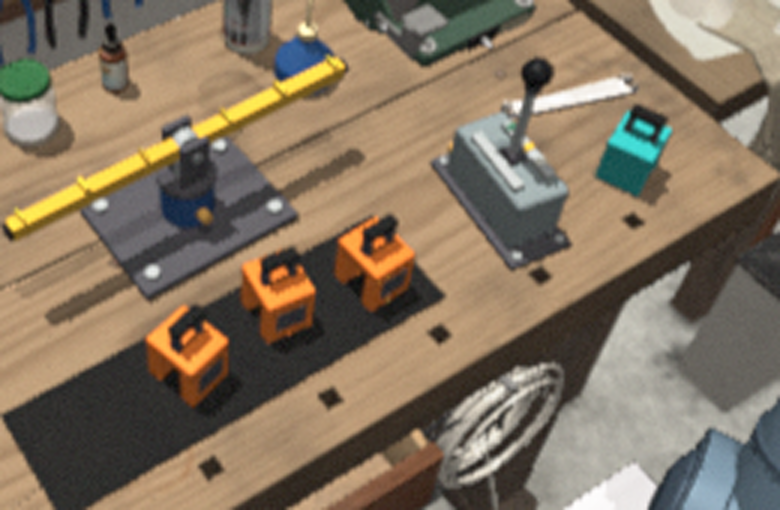

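```bash
cat >> h.py <<'E'
def plan(wps,p=None,yaw=None):
    "wps: (x,y,z,yaw_deg of tool x); prints tool-axis shifts for calls chained from pose p (default: measured)"
    s=bot.read_state(); r=R.from_quat(s['ee_rot'])
    if p is None: p=s['eef_pos']; x=r.as_matrix()[:,0]; yaw=np.degrees(np.arctan2(x[1],x[0]))
    print('from',np.round(p,4),'yaw',round(yaw,1),'tilt z',np.round(r.as_matrix()[:,2],3))
    for w in wps:
        a=np.radians(yaw); d=np.array(w[:3])-p
        X=np.array([np.cos(a),np.sin(a),0]); Y=np.array([np.sin(a),-np.cos(a),0])
        print(w,'->',np.round([d@X*100,d@Y*100,-d[2]*100],2),'rz',round(yaw-w[3],1),'rows',round(max(np.linalg.norm(d)/.0417,abs(yaw-w[3])/7.16),1))
        p=np.array(w[:3]); yaw=w[3]
E
python3 - <<'E'
from h import *
c=cam('scene'); t=cam('top')
a=cv2.resize(c['color'][170:255,340:425,::-1],(400,400),interpolation=cv2.INTER_CUBIC)
b=cv2.resize(t['color'][270:350,310:390,::-1],(400,400),interpolation=cv2.INTER_CUBIC)
cv2.imwrite('pics/con.png',np.hstack([a,b]))
for k,cc in(('s',c),('t',t)):
    print(k,'+x dir px',np.array(proj(cc,[.5,-.255,.09]))-np.array(proj(cc,[.42,-.255,.09])))
    w=cloud(cc); H=hsv(cc)
    reg=(abs(w[...,0]-.458)<.12)&(abs(w[...,1]+.255)<.09)
    print('plate',rect(w[reg&(abs(w[...,2]-.008)<.003)&(H[...,2]<110)]))
    for zlo,zhi in((.078,.086),(.0865,.094),(.1,.18),(.196,.235)):
        q=w[reg&(w[...,2]>zlo)&(w[...,2]<zhi)]; print(zlo,len(q),rect(q),q.mean(0).round(4))
plan([(.211,-.614,.34,18.9),(.449,-.066,.34,93.5),(.449,-.066,.14,93.5)])
E
```

```text
s +x dir px [-16.58374363 -15.75525726]
plate [ 455.6 -252.8  165.3   80.3   -7.4]
0.078 379 [ 457.1 -252.4  129.    65.2   -8.6] [ 0.4533 -0.2495  0.0814]
0.0865 132 [ 457.2 -254.    84.6   53.9   -7.6] [ 0.455  -0.2522  0.0891]
0.1 70 [ 455.8 -251.    11.6   10.4   29.8] [ 0.4561 -0.2519  0.1404]
0.196 92 [ 455.  -251.5   29.7   24.8   49.3] [ 0.4541 -0.2494  0.216 ]
t +x dir px [ 11.5485261  -24.60037569]
plate [ 442.3 -260.4  137.2   69.4   -8.6]
0.078 462 [ 459.6 -257.   130.7   65.6   -8. ] [ 0.4446 -0.2555  0.0823]
0.0865 288 [ 458.9 -256.7  123.2   59.5   -7. ] [ 0.4564 -0.2564  0.0899]
0.1 40 [ 456.  -257.3   12.2    5.7  -82.4] [ 0.4557 -0.2569  0.1396]
0.196 117 [ 458.5 -256.6   28.7   28.3  -57. ] [ 0.457  -0.2568  0.2212]
from [ 0.2116 -0.6142  0.1915] yaw 19.0 tilt z [-0.     0.001 -1.   ]
(0.211, -0.614, 0.34, 18.9) -> [ -0.05  -0.04 -14.85] rz 0.1 rows 3.6
(0.449, -0.066, 0.34, 93.5) -> [ 40.27 -44.14  -0.  ] rz -74.6 rows 14.3
(0.449, -0.066, 0.14, 93.5) -> [ 0.  0. 20.] rz 0.0 rows 4.8
```

View pics/con.png

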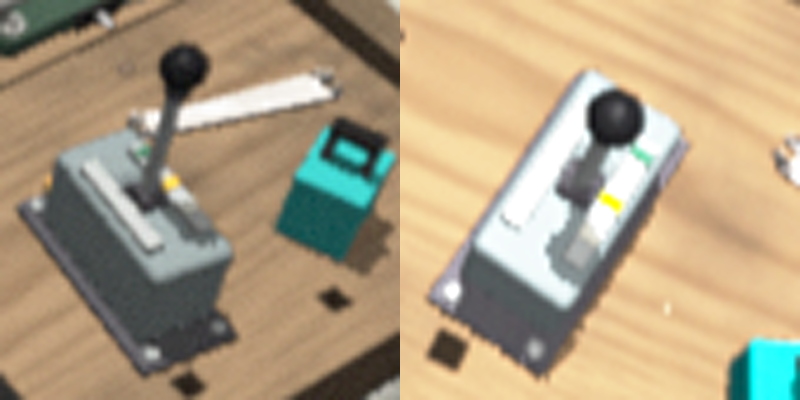

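Run:
```python
from h import *
for n in('scene','top'):
    c=cam(n); H=hsv(c); w=cloud(c)
    reg=(abs(w[...,0]-.458)<.09)&(abs(w[...,1]+.255)<.07)&(w[...,2]>.08)&(w[...,2]<.1)
    for k,lo,hi in(('yellow',20,38),('green',50,90),('red',170,180),('red0',0,8),('blue',105,130)):
        m=reg&(H[...,0]>=lo)&(H[...,0]<=hi)&(H[...,1]>70)
        if m.sum()>1:
            v,u=np.nonzero(m); print(n,k,m.sum(),ray(c,u,v,.09).mean(0).round(4), H[m].mean(0).round())
```

```text
scene yellow 10 [ 0.4567 -0.2734  0.09  ] [ 23. 126. 212.]
scene green 2 [ 0.4877 -0.2794  0.09  ] [ 74.  83. 136.]
top yellow 12 [ 0.456  -0.2773  0.09  ] [ 30. 168. 254.]
top green 6 [ 0.4885 -0.2824  0.09  ] [ 77.  98. 227.]
```

jog_arm(steps=[[[0,0,-15,0,0,0],[0,0,-15,0,0,0],[0,0,-15,0,0,0],[0,0,-15,0,0,0]]], fingers=0, squeeze=60)

```text
time_s: 0.73
eef_pos: [0.2123, -0.6161, 0.3478]
ee_rot: [0.986, 0.165, 0.001, 0.004]
wrist_force: [0.4, -0.6, 1.2]
finger_gap: 0.0429
gripper_force: 0.0
```

jog_arm(steps=[[[2.7,-2.9,0,0,0,-5],[5.4,-5.9,0,0,0,-10],[8.0,-8.8,0,0,0,-15],[10.7,-11.8,0,0,0,-20],[13.4,-14.7,0,0,0,-25]]])

```text
time_s: 1.15
eef_pos: [0.2909, -0.4301, 0.3422]
ee_rot: [0.926, 0.377, 0.0, 0.0]
wrist_force: [0.5, -0.0, 0.1]
finger_gap: 0.0427
gripper_force: 0.0
```

Run:
```python
from h import *
plan([(.37,-.248,.34,68.5),(.449,-.066,.30,93.5),(.449,-.066,.13,93.5)])
```

```text
from [ 0.2909 -0.4301  0.3422] yaw 44.2 tilt z [ 0.    -0.001 -1.   ]
(0.37, -0.248, 0.34, 68.5) -> [18.37 -7.53  0.22] rz -24.3 rows 4.8
(0.449, -0.066, 0.3, 93.5) -> [19.83  0.68  4.  ] rz -25.0 rows 4.9
(0.449, -0.066, 0.13, 93.5) -> [ 0.  0. 17.] rz 0.0 rows 4.1
```

jog_arm(steps=[[[18.4,-7.5,0.2,0,0,-24.3],[18.4,-7.5,0.2,0,0,-24.3],[18.4,-7.5,0.2,0,0,-24.3],[18.4,-7.5,0.2,0,0,-24.3],[18.4,-7.5,0.2,0,0,-24.3]]], fingers=0.4)

```text
time_s: 1.57
eef_pos: [0.372, -0.2463, 0.3404]
ee_rot: [0.826, 0.564, 0.0, 0.0]
wrist_force: [1.1, 0.5, 0.8]
finger_gap: 0.0598
gripper_force: 0.0
```

jog_arm(steps=[[[19.8,0.7,4,0,0,-25],[19.8,0.7,4,0,0,-25],[19.8,0.7,4,0,0,-25],[19.8,0.7,4,0,0,-25],[19.8,0.7,4,0,0,-25]]])

```text
time_s: 1.98
eef_pos: [0.451, -0.0655, 0.2999]
ee_rot: [0.685, 0.729, 0.0, 0.0]
wrist_force: [0.5, -0.8, -0.5]
finger_gap: 0.0595
gripper_force: 0.0
```

```bash
cat >> h.py <<'E'
def look(cs=None):
    cs=cs or [cam('scene'),cam('top')]
    for q in weights(cs):
        print('W n',len(q),'z',np.percentile(q[:,2],[3,50,97]).round(3),rect(q))
    return cs
E
python3 - <<'E'
from h import *
for n in('scene','top'): print(n); look([cam(n)])
plan([(.449,-.066,.13,93.5),(.449,-.066,.074,93.5)])
E
```

```text
scene
W n 344 z [0.015 0.066 0.072] [447.4 -64.4  61.7  53.9   3.9]
W n 356 z [0.018 0.066 0.071] [456.1 157.5  61.3  54.6  15.8]
W n 344 z [0.015 0.066 0.071] [468.5  42.5  63.   55.7  -7.3]
top
W n 184 z [0.013 0.067 0.103] [450.  -68.1  66.2  54.3   3.8]
W n 157 z [0.014 0.061 0.091] [469.8  37.9  62.6  50.5  -6.5]
from [ 0.4515 -0.0608  0.2993] yaw 94.1 tilt z [-0.     0.003 -1.   ]
(0.449, -0.066, 0.13, 93.5) -> [-0.5  -0.29 16.93] rz 0.6 rows 4.1
(0.449, -0.066, 0.074, 93.5) -> [0.  0.  5.6] rz 0.0 rows 1.3
```

jog_arm(steps=[[[-0.5,-0.3,17,0,0,0],[-0.5,-0.3,17,0,0,0],[-0.5,-0.3,17,0,0,0],[-0.5,-0.3,17,0,0,0],[-0.5,-0.3,17,0,0,0]]])

```text
time_s: 2.5
eef_pos: [0.44, -0.0741, 0.1229]
ee_rot: [0.687, 0.727, -0.004, -0.007]
wrist_force: [-1.6, 0.4, -0.2]
finger_gap: 0.0595
gripper_force: 0.0
```

jog_arm(steps=[[[0,0,1.5,0,0,0],[0,0,3,0,0,0],[0,0,4.5,0,0,0],[0,0,5.6,0,0,0],[0,0,5.6,0,0,0]]])

```text
time_s: 2.92
eef_pos: [0.4469, -0.0744, 0.0735]
ee_rot: [0.687, 0.727, -0.001, -0.001]
wrist_force: [0.0, 0.1, -1.0]
finger_gap: 0.06
gripper_force: 0.0
```

jog_arm(steps=[[[0,0,0,0,0,0],[0,0,0,0,0,0],[0,0,0,0,0,0],[0,0,0,0,0,0],[0,0,0,0,0,0]]], fingers=-1)

```text
time_s: 3.33
eef_pos: [0.4484, -0.074, 0.0747]
ee_rot: [0.686, 0.727, 0.0, 0.001]
wrist_force: [-0.2, 0.1, -0.6]
finger_gap: 0.0003
gripper_force: 0.0
```

Run:
```python
from h import *
c=cam('scene'); t=cam('top')
print(bot.read_state()['finger_gap'],bot.read_state()['eef_pos'])
for k in(c,t): look([k])
save(c,'g1.png',(220,180,400,315),4)
```

```text
-0.00023264359524847742 [ 0.44805089 -0.07398019  0.07440828]
W n 337 z [0.017 0.065 0.071] [448.3 -64.3  64.5  53.1   4.1]
W n 354 z [0.018 0.066 0.073] [456.5 158.3  63.5  54.1  17.4]
W n 346 z [0.014 0.065 0.071] [469.1  43.5  63.3  56.2  -2.9]
W n 172 z [0.015 0.066 0.076] [449.  -68.9  63.1  53.1   3.7]
W n 182 z [0.012 0.062 0.085] [458.  154.6  64.5  54.8  15.5]
```

View pics/g1.png

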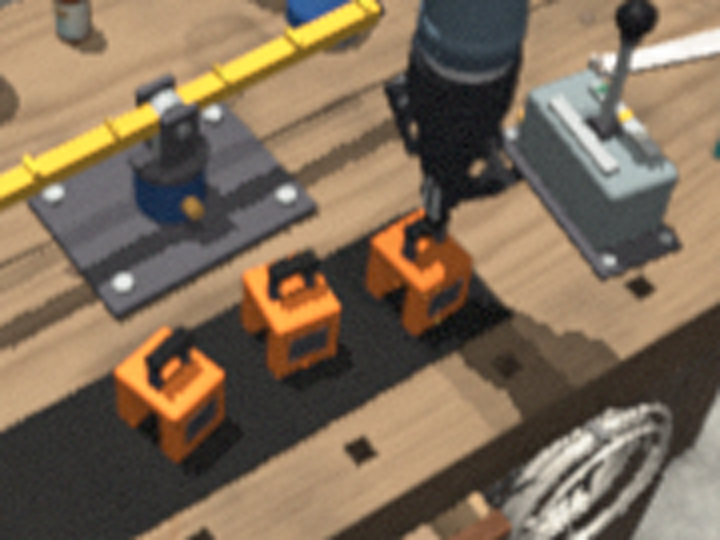

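Run:
```python
from h import *
c=cam('scene'); t=cam('top')
for cc in(c,t):
    H=hsv(cc); w=cloud(cc)
    print('tcp px',proj(cc,bot.read_state()['eef_pos']))
    for x,y in((.4485,-.066),(.469,.041),(.457,.156)):
        m=(np.hypot(w[...,0]-x,w[...,1]-y)<.04)&(w[...,2]>.075)&(w[...,2]<.115)&(H[...,2]<90)
        q=w[m]; print(x,y,len(q), rect(q), q[:,2].min().round(3),q[:,2].max().round(3))
        for z in range(75,112,6):
            s=q[abs(q[:,2]-z/1000)<.003]; 
            if len(s)>2: print('   ',z,len(s),(s[:,:2].min(0)*1000).round(),(s[:,:2].max(0)*1000).round())
```

```text
tcp px (np.float64(327.8116235653279), np.float64(239.7363949189412))
0.4485 -0.066 62 [446.6 -64.1  36.7  12.8  89.1] 0.077 0.105
    75 4 [443. -82.] [448. -74.]
    81 5 [441. -82.] [449. -46.]
    87 7 [441. -81.] [450. -47.]
    99 23 [440. -79.] [452. -46.]
    105 22 [440. -80.] [453. -47.]
0.469 0.041 74 [469.7  43.1  37.5  14.4  83.6] 0.076 0.107
    75 3 [462.  32.] [473.  61.]
    81 6 [463.  28.] [473.  61.]
    87 4 [463.  28.] [472.  62.]
    93 6 [462.  25.] [468.  61.]
    99 21 [461.  25.] [478.  61.]
    105 34 [461.  27.] [475.  62.]
0.457 0.156 78 [455.2 157.1  40.1  15.2 -70.2] 0.075 0.106
    81 6 [448. 144.] [458. 176.]
    87 3 [448. 146.] [454. 175.]
    93 3 [447. 173.] [453. 176.]
    99 22 [448. 138.] [467. 177.]
    105 42 [445. 139.] [466. 174.]
tcp px (np.float64(285.74427426982896), np.float64(281.78771288719696))
0.4485 -0.066 9 [447.2 -85.1   6.    4.2 -26.9] 0.08 0.107
    105 3 [445. -86.] [451. -85.]Traceback (most recent call last):
  File "<stdin>", line 8, in <module>
    return umr_minimum(a, axis, None, out, keepdims, initial, where)
ValueError: zero-size array to reduction operation minimum which has no identity
```

Run:
```python
from h import *
c=cam('scene'); t=cam('top')
a=cv2.resize(c['color'][205:265,300:360,::-1],(400,400),interpolation=cv2.INTER_CUBIC)
b=cv2.resize(t['color'][250:310,255:315,::-1],(400,400),interpolation=cv2.INTER_CUBIC)
cv2.imwrite('pics/g2.png',np.hstack([a,b]))
```

```text
(no output)
```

View pics/g2.png

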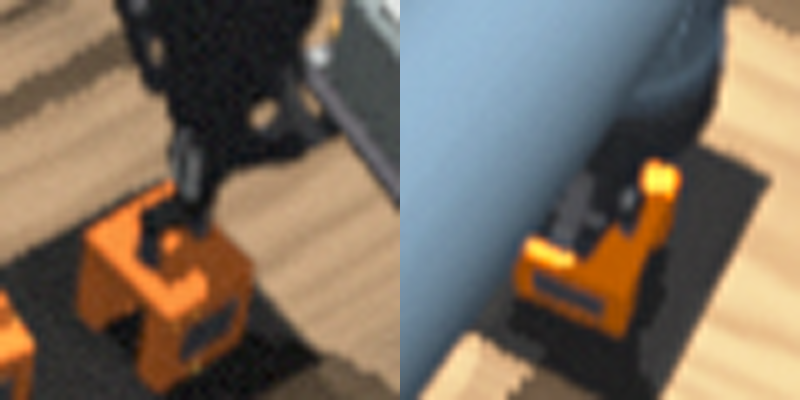

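jog_arm(steps=[[[0,0,0,0,0,0],[0,0,0,0,0,0],[0,0,0,0,0,0],[0,0,0,0,0,0]]], fingers=0.2)

```text
time_s: 3.97
eef_pos: [0.4477, -0.0739, 0.0739]
ee_rot: [0.686, 0.727, 0.0, -0.0]
wrist_force: [-1.1, -1.2, -0.2]
finger_gap: 0.0483
gripper_force: 0.0
```

jog_arm(steps=[[[0.8,0,0,0,0,0],[0.8,0,0,0,0,0],[0.8,0,0,0,0,0]]])

```text
time_s: 4.22
eef_pos: [0.4472, -0.0651, 0.074]
ee_rot: [0.686, 0.728, 0.0, -0.0]
wrist_force: [-0.0, 0.2, 0.5]
finger_gap: 0.0511
gripper_force: 0.0
```

jog_arm(steps=[[[0,0,0,0,0,0],[0,0,0,0,0,0]]], fingers=-1)

```text
time_s: 4.38
eef_pos: [0.4473, -0.0659, 0.074]
ee_rot: [0.686, 0.727, -0.0, 0.0]
wrist_force: [-0.1, -0.3, -0.2]
finger_gap: 0.0278
gripper_force: 0.0
```

jog_arm(steps=[[[0,0,0,0,0,0],[0,0,0,0,0,0],[0,0,0,0,0,0]]])

```text
time_s: 4.63
eef_pos: [0.4473, -0.066, 0.074]
ee_rot: [0.686, 0.727, -0.0, -0.0]
wrist_force: [0.0, -1.0, 0.8]
finger_gap: -0.0002
gripper_force: 0.0
```

Run:
```python
from h import *
print(bot.read_state()); look([cam('scene')])
```

```text
{'time_s': 4.6333, 'qpos': array([ 0.55716956,  0.20872027, -0.5378114 ,  2.13784685,  0.14447123,
        0.82903689, -0.01139615]), 'qvel': array([ 0.00057635,  0.00151363, -0.00021031,  0.00122854,  0.00152832,
       -0.00081698, -0.00033949]), 'tau': array([-1.24501681e-02, -2.72833747e+01, -2.17133962e+00, -1.98797035e+01,
        8.11159116e-03,  1.19902863e-03,  1.82506034e-05]), 'eef_pos': array([ 0.44725814, -0.06600738,  0.07397809]), 'ee_rot': array([ 6.86445486e-01,  7.27181266e-01, -3.94973132e-06, -3.05434334e-06]), 'wrist_force': array([ 0.03314956, -0.9711583 ,  0.84148498]), 'wrist_torque': array([ 0.02408481, -0.00694899, -0.02108135]), 'gripper_force': 0.0, 'finger_gap': -0.00022014548060928865}
W n 333 z [0.016 0.065 0.07 ] [447.4 -63.9  62.5  54.2   4.3]
W n 353 z [0.017 0.066 0.073] [456.  157.8  62.6  54.2  14.8]
W n 341 z [0.016 0.066 0.072] [467.4  43.6  62.   54.3  -5.6]
```

Run:
```python
from h import *
for n in('scene','top'):
    c=cam(n); H=hsv(c); w=cloud(c)
    m=(np.hypot(w[...,0]-.4475,w[...,1]+.066)<.13)&(w[...,2]>.072)&(w[...,2]<.18)
    q=w[m]; print(n)
    for z in range(76,180,8):
        s=q[abs(q[:,2]-z/1000)<.004]
        if len(s): print(z,len(s),(s[:,:2].min(0)*1000).round(),(s[:,:2].max(0)*1000).round())
    if n=='scene':
        v=slice(205,262);u=slice(310,350)
        for r in range(205,255,2): print(r,' '.join('%3d,%4d,%3d'%tuple((w[r,k]*1000).round()) if w[r,k,2]==w[r,k,2] else '-' for k in range(322,338,2)))
```

```text
scene
76 24 [424. -83.] [472.  61.]
84 22 [439. -83.] [473.  61.]
92 18 [440. -75.] [469.  60.]
100 87 [439. -83.] [479.  62.]
108 17 [439. -64.] [473.  61.]
116 5 [439. -59.] [450. -54.]
124 18 [432. -73.] [459. -53.]
132 14 [432. -65.] [460. -53.]
140 12 [432. -62.] [458. -53.]
148 12 [433. -61.] [453. -53.]
156 12 [418. -59.] [476. -51.]
164 50 [412. -77.] [477. -50.]
172 28 [408. -75.] [489. -50.]
205 447, -28,262 441, -30,267 434, -30,273 430, -33,276 424, -35,279 421, -38,281 416, -41,283 414, -46,283
207 445, -27,257 438, -28,262 432, -29,268 427, -32,271 423, -35,273 418, -37,276 417, -43,273 414, -48,274
209 445, -28,247 438, -29,254 432, -30,259 426, -32,263 423, -36,264 420, -41,264 415, -43,268 413, -47,268
211 462, -45,212 439, -31,244 432, -31,250 427, -34,254 422, -36,257 419, -41,257 415, -44,259 412, -48,260
213 461, -45,205 453, -46,213 430, -31,245 425, -33,248 422, -38,248 417, -40,251 414, -44,252 412, -50,250
215 460, -46,197 452, -46,205 453, -54,199 445, -54,207 436, -53,216 430, -55,221 426, -58,223 417, -57,233
217 460, -47,188 453, -48,194 451, -53,193 436,
[... 1699 characters left out ...]
29, -45, 69 429, -54, 63 424, -58, 66 420, -62, 68 418, -68, 65 419, -78, 57 419, -87, 49
251 431, -41, 59 424, -42, 67 420, -47, 67 419, -54, 64 419, -62, 58 417, -69, 55 418, -79, 46 418, -88, 40
253 429, -40, 52 421, -41, 61 416, -44, 65 418, -55, 53 416, -61, 51 418, -72, 41 418, -82, 33 421, -93, 21
top
76 27 [420. -92.] [480. -48.]
84 4 [445. -87.] [448. -82.]
92 1 [449. -87.] [449. -87.]
100 11 [441. -88.] [459. -75.]
108 12 [445. -86.] [456. -77.]
116 3 [442. -82.] [452. -76.]
124 2 [443. -78.] [444. -75.]
132 2 [442. -78.] [444. -76.]
140 1 [439. -74.] [439. -74.]
148 1 [442. -78.] [442. -78.]
156 1 [435. -75.] [435. -75.]
164 2 [413. -80.] [430. -74.]
172 13 [418. -82.] [434. -70.]
```

jog_arm(steps=[[[0,0,-6,0,0,0],[0,0,-6,0,0,0],[0,0,-6,0,0,0],[0,0,-6,0,0,0]]])

```text
time_s: 5.12
eef_pos: [0.4486, -0.0662, 0.1353]
ee_rot: [0.686, 0.727, 0.001, 0.002]
wrist_force: [-0.3, 0.5, -0.0]
finger_gap: -0.0002
gripper_force: 0.0
```

Run:
```python
from h import *
for n in('scene','top'):
    c=cam(n); w=cloud(c)
    m=(np.hypot(w[...,0]-.4475,w[...,1]+.066)<.06)&(w[...,2]>.11)&(w[...,2]<.3)
    q=w[m]; print(n,bot.read_state()['eef_pos'])
    for z in range(114,260,8):
        s=q[abs(q[:,2]-z/1000)<.004]
        if len(s): print(z,len(s),(s[:,:2].min(0)*1000).round(),(s[:,:2].max(0)*1000).round())
    if n=='scene': save(c,'g3.png',(270,160,390,270),5)
```

```text
scene [ 0.44721126 -0.06607354  0.13401583]
178 7 [437. -62.] [460. -54.]
186 15 [433. -70.] [459. -52.]
194 19 [434. -70.] [463. -54.]
202 18 [432. -65.] [459. -54.]
210 11 [435. -60.] [457. -53.]
218 15 [426. -59.] [469. -51.]
226 57 [412. -78.] [481. -49.]
234 35 [406. -75.] [489. -50.]
242 50 [402. -62.] [498. -48.]
250 55 [394. -64.] [499. -47.]
258 64 [389. -80.] [502. -46.]
top [ 0.44636954 -0.06594047  0.13322446]
178 1 [443. -77.] [443. -77.]
186 3 [443. -78.] [453. -76.]
194 3 [441. -78.] [445. -74.]
218 1 [434. -76.] [434. -76.]
226 9 [415. -81.] [434. -74.]
234 9 [419. -82.] [434. -71.]
242 12 [396. -81.] [435. -57.]
250 6 [400. -84.] [434. -80.]
258 10 [402. -84.] [433. -58.]
```

View pics/g3.png

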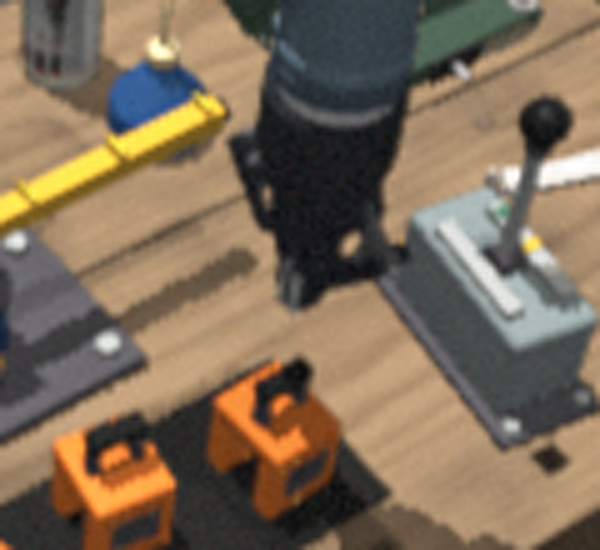

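jog_arm(steps=[[[0,0,4,0,0,0],[0,0,4,0,0,0],[0,0,4,0,0,0],[0,0,4,0,0,0],[0,0,4,0,0,0]]], fingers=0.3)

```text
time_s: 5.63
eef_pos: [0.448, -0.0659, 0.0948]
ee_rot: [0.686, 0.727, 0.0, 0.001]
wrist_force: [-0.9, 0.5, 0.9]
finger_gap: 0.0551
gripper_force: 0.0
```

jog_arm(steps=[[[0,0,1,0,0,0],[0,0,2,0,0,0],[0,0,3,0,0,0],[0,0,4,0,0,0],[0,0,5,0,0,0]]])

```text
time_s: 6.05
eef_pos: [0.4468, -0.0659, 0.0427]
ee_rot: [0.686, 0.727, -0.0, -0.0]
wrist_force: [0.1, 1.0, 0.4]
finger_gap: 0.0554
gripper_force: 0.0
```

jog_arm(steps=[[[0,0,0,0,0,0],[0,0,0,0,0,0],[0,0,0,0,0,0],[0,0,0,0,0,0],[0,0,0,0,0,0]]], fingers=-1)

```text
time_s: 6.47
eef_pos: [0.4481, -0.0658, 0.0443]
ee_rot: [0.686, 0.727, 0.001, 0.001]
wrist_force: [2.1, -0.0, -2.9]
finger_gap: 0.0151
gripper_force: 63.8
```

jog_arm(steps=[[[0,0,-4,0,0,0],[0,0,-8,0,0,0],[0,0,-12,0,0,0],[0,0,-15,0,0,0],[0,0,-15,0,0,0]]])

```text
time_s: 6.88
eef_pos: [0.452, -0.0664, 0.2004]
ee_rot: [0.686, 0.727, 0.003, 0.006]
wrist_force: [2.7, 0.0, -4.7]
finger_gap: 0.0144
gripper_force: 63.3
```

Run:
```python
from h import *
cs=look()
s=bot.read_state(); print(s['finger_gap'],s['wrist_force'])
# bar refit, per camera
for c in cs:
    H=hsv(c); w=cloud(c)
    m=(H[...,0]>22)&(H[...,0]<34)&(H[...,1]>150)&(H[...,2]>100)&(w[...,2]>.115)&(w[...,2]<.15)&(w[...,0]>.5)&(w[...,0]<.75)
    q=w[m]; k=np.polyfit(q[:,1],q[:,0],1); print('bar slope',k,'y ends',np.percentile(q[:,1],[.5,99.5]),'z slope',np.polyfit(q[:,1],q[:,2],1))
plan([(.6395,-.106,.195,91.7),(.6395,-.106,.15,91.7)])
```

```text
W n 627 z [0.168 0.219 0.225] [450.5 -67.   64.4  58.1   3.2]
W n 411 z [0.018 0.067 0.09 ] [456.1 162.7  65.   63.3  16. ]
W n 350 z [0.016 0.065 0.071] [468.5  41.2  62.8  57.7  -7. ]
0.014797241684355696 [ 0.53396508 -0.8750558  -5.71046149]
bar slope [-0.03050244  0.63593253] y ends [-0.14848647  0.25414545] z slope [0.00065493 0.13000328]
bar slope [-0.0327786   0.63441081] y ends [-0.15475133  0.25372729] z slope [0.00135783 0.13041925]
from [ 0.4469 -0.0661  0.1941] yaw 93.3 tilt z [ 0.001 -0.001 -1.   ]
(0.6395, -0.106, 0.195, 91.7) -> [-5.09 19.   -0.09] rz 1.6 rows 4.7
(0.6395, -0.106, 0.15, 91.7) -> [0.  0.  4.5] rz 0.0 rows 1.1
```

jog_arm(steps=[[[-1,3.8,-1,0,0,1.6],[-2,7.6,-1,0,0,1.6],[-3,11.4,-1,0,0,1.6],[-4,15.2,-1,0,0,1.6],[-5.1,19,-1,0,0,1.6]]])

```text
time_s: 7.4
eef_pos: [0.6379, -0.1058, 0.1984]
ee_rot: [0.696, 0.718, -0.003, -0.004]
wrist_force: [0.8, -0.3, -5.3]
finger_gap: 0.0143
gripper_force: 63.3
```

jog_arm(steps=[[[0,0,0,0,0,0],[0,0,0,0,0,0],[0,0,0,0,0,0]]])

```text
time_s: 7.65
eef_pos: [0.6365, -0.1052, 0.1988]
ee_rot: [0.696, 0.718, -0.003, -0.004]
wrist_force: [-0.3, 0.2, -5.6]
finger_gap: 0.0148
gripper_force: 63.3
```

Run:
```python
from h import *
for n in('scene','top'): print(n);c=cam(n); look([c])
plan([(.6385,-.106,.15,91.7),(.6385,-.106,.12,91.7)])
save(c,'p1.png',(200,160,400,310),4)
```

```text
scene
W n 345 z [0.019 0.066 0.072] [456.2 157.3  63.9  55.5  14.9]
W n 347 z [0.014 0.065 0.071] [468.4  42.9  63.4  54.3  -7. ]
W n 359 z [0.164 0.216 0.224] [ 633.5 -103.5   61.4   53.5    1.9]
top
W n 181 z [0.013 0.062 0.085] [457.3 154.   62.1  54.7  15.8]
W n 133 z [0.166 0.222 0.229] [ 636.9 -126.9   65.5   20.4   -3.8]
from [ 0.6373 -0.1051  0.2016] yaw 91.8 tilt z [-0.005  0.001 -1.   ]
(0.6385, -0.106, 0.15, 91.7) -> [-0.1   0.12  5.16] rz 0.1 rows 1.2
(0.6385, -0.106, 0.12, 91.7) -> [0. 0. 3.] rz 0.0 rows 0.7
```

View pics/p1.png

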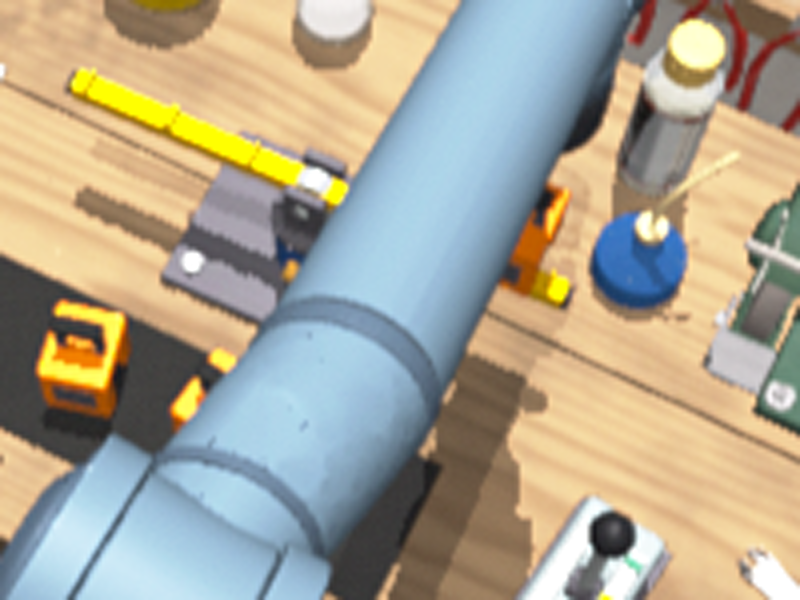

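jog_arm(steps=[[[0,0.35,0,0,0,0],[0,0.35,1,0,0,0],[0,0.35,2,0,0,0],[0,0.35,3,0,0,0],[0,0.35,4,0,0,0]]])

```text
time_s: 8.17
eef_pos: [0.6424, -0.1059, 0.1625]
ee_rot: [0.696, 0.718, -0.001, -0.0]
wrist_force: [0.4, -0.5, -6.9]
finger_gap: 0.0146
gripper_force: 63.3
```

Run:
```python
from h import *
c=cam('scene'); look([c]); print(bot.read_state()['wrist_force'],bot.read_state()['eef_pos'],bot.read_state()['finger_gap'])
save(c,'p2.png',(200,160,350,270),5)
```

```text
W n 348 z [0.017 0.066 0.073] [456.3 157.4  61.5  55.8  14.9]
W n 349 z [0.015 0.066 0.072] [467.6  43.2  60.8  54.5  -6.3]
W n 339 z [0.131 0.179 0.188] [ 640.4 -105.3   62.9   54.8    2.5]
[-1.41088249  0.12287216 -8.37970306] [ 0.64072101 -0.10579604  0.15962542] 0.01463527323951263
```

View pics/p2.png

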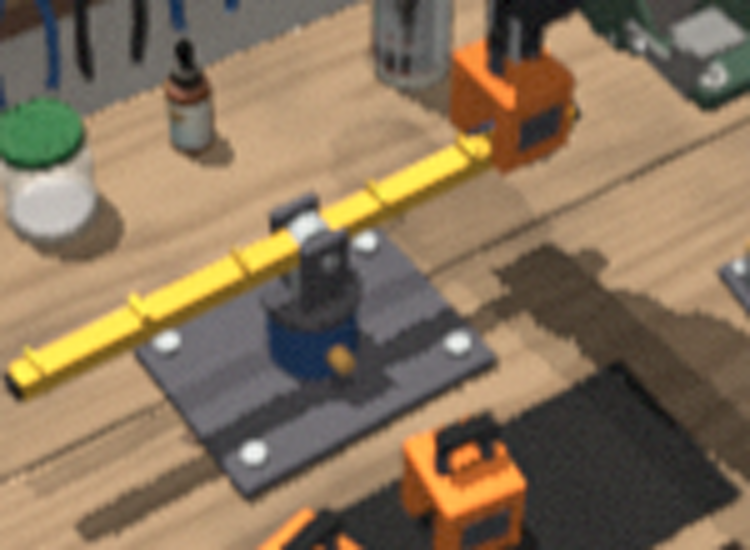

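jog_arm(steps=[[[0,0,1,0,0,0],[0,0,2,0,0,0],[0,0,3,0,0,0],[0,0,3.5,0,0,0],[0,0,3.8,0,0,0]]])

```text
time_s: 8.63
eef_pos: [0.6423, -0.1057, 0.1242]
ee_rot: [0.696, 0.718, -0.001, -0.001]
wrist_force: [0.2, -0.0, -6.6]
finger_gap: 0.0147
gripper_force: 63.3
```

jog_arm(steps=[[[0,0,0.4,0,0,0],[0,0,0.8,0,0,0],[0,0,1.2,0,0,0],[0,0,1.5,0,0,0],[0,0,1.5,0,0,0]]])

```text
time_s: 9.05
eef_pos: [0.644, -0.1061, 0.1115]
ee_rot: [0.697, 0.717, 0.0, 0.001]
wrist_force: [-0.7, -0.8, -1.8]
finger_gap: 0.0148
gripper_force: 63.8
```

Run:
```python
from h import *
c=cam('scene'); look([c]); print(bot.read_state()['wrist_force'],bot.read_state()['eef_pos'],bot.read_state()['finger_gap'])
```

```text
W n 357 z [0.017 0.066 0.072] [456.1 157.2  62.2  55.8  15.1]
W n 351 z [0.015 0.065 0.071] [470.4  42.9  64.4  54.9  -6.2]
W n 257 z [0.082 0.132 0.138] [ 6.412e+02 -1.057e+02  6.370e+01  5.430e+01  5.000e-01]
[-1.20206147 -0.84961279 -1.85291049] [ 0.6439655  -0.10614687  0.11151623] 0.014596758047064853
```

jog_arm(steps=[[[0,0,0.3,0,0,0],[0,0,0.3,0,0,0]]])

```text
time_s: 9.27
eef_pos: [0.644, -0.1061, 0.1085]
ee_rot: [0.697, 0.717, 0.0, 0.001]
wrist_force: [-0.1, -1.7, -0.8]
finger_gap: 0.0145
gripper_force: 64.0
```

jog_arm(steps=[[[0,0,0,0,0,0],[0,0,0,0,0,0],[0,0,0,0,0,0],[0,0,0,0,0,0]]], fingers=0.2)

```text
time_s: 9.6
eef_pos: [0.6442, -0.1053, 0.1086]
ee_rot: [0.696, 0.718, 0.001, 0.001]
wrist_force: [-0.7, -0.1, 0.2]
finger_gap: 0.0512
gripper_force: 0.0
```

jog_arm(steps=[[[0,0,-2,0,0,0],[0,0,-4,0,0,0],[0,0,-7,0,0,0],[0,0,-10,0,0,0],[0,0,-10,0,0,0]]])

```text
time_s: 10.02
eef_pos: [0.6487, -0.1054, 0.2163]
ee_rot: [0.696, 0.718, 0.004, 0.006]
wrist_force: [1.2, 0.8, 1.7]
finger_gap: 0.051
gripper_force: 0.0
```

```bash
cat >> h.py <<'E'
def bar(cs):
    for c in cs:
        H=hsv(c); w=cloud(c)
        m=(H[...,0]>22)&(H[...,0]<34)&(H[...,1]>150)&(H[...,2]>100)&(w[...,2]>.09)&(w[...,2]<.17)&(w[...,0]>.5)&(w[...,0]<.75)
        q=w[m]; print('bar x',np.polyfit(q[:,1],q[:,0],1).round(4),'z slope',np.polyfit(q[:,1],q[:,2],1).round(4))
E
python3 - <<'E'
from h import *
cs=[cam('scene'),cam('top')]
for c in cs: look([c]); bar([c])
plan([(.457,.156,.22,90+15.5),(.457,.156,.10,90+15.5)])
E
```

```text
W n 344 z [0.02  0.066 0.072] [456.5 157.9  62.6  54.5  14.8]
W n 353 z [0.015 0.066 0.072] [468.8  43.9  62.1  54.7  -6.9]
W n 281 z [0.071 0.122 0.128] [ 641.4 -107.9   67.3   62.8  -88.3]
bar x [-0.0325  0.6363] z slope [0.1304 0.123 ]
W n 179 z [0.014 0.064 0.088] [457.3 153.8  62.6  54.5  14.9]
W n 171 z [0.068 0.123 0.159] [ 639.8 -121.1   57.2   30.3    0.9]
bar x [-0.0403  0.6354] z slope [0.1155 0.1258]
from [ 0.6453 -0.1054  0.2107] yaw 91.7 tilt z [ 0.005 -0.001 -1.   ]
(0.457, 0.156, 0.22, 105.5) -> [ 26.7  -18.03  -0.93] rz -13.8 rows 7.7
(0.457, 0.156, 0.1, 105.5) -> [ 0.  0. 12.] rz 0.0 rows 2.9
```

jog_arm(steps=[[[3.3,-2.2,-0.2,0,0,0],[6.6,-4.5,-0.4,0,0,0],[10,-6.8,-0.6,0,0,0],[13.3,-9,-0.8,0,0,0]]])

```text
time_s: 10.45
eef_pos: [0.547, 0.0258, 0.2142]
ee_rot: [0.697, 0.717, -0.001, -0.001]
wrist_force: [-0.4, 0.1, 0.8]
finger_gap: 0.0512
gripper_force: 0.0
```

jog_arm(steps=[[[3.3,-2.2,0,0,0,-3.5],[6.6,-4.5,0,0,0,-7],[10,-6.8,0,0,0,-10.5],[13.3,-9,0,0,0,-13.8],[13.3,-9,0,0,0,-13.8]]])

```text
time_s: 10.87
eef_pos: [0.4488, 0.1632, 0.215]
ee_rot: [0.599, 0.801, -0.0, -0.002]
wrist_force: [-0.9, 1.3, 1.1]
finger_gap: 0.0513
gripper_force: 0.0
```

jog_arm(steps=[[[0,0,0,0,0,0],[0,0,0,0,0,0]]])

```text
time_s: 11.03
eef_pos: [0.4551, 0.154, 0.2151]
ee_rot: [0.605, 0.796, -0.001, -0.0]
wrist_force: [-0.3, -0.4, 0.4]
finger_gap: 0.0513
gripper_force: 0.0
```

Run:
```python
from h import *
cs=[cam('scene'),cam('top')]
for c in cs: look([c])
plan([(.457,.156,.10,105.5),(.457,.156,.044,105.5)])
```

```text
W n 363 z [0.018 0.066 0.09 ] [456.8 157.2  62.6  55.9  15.6]
W n 341 z [0.016 0.066 0.072] [468.2  42.6  61.9  55.2  -6.6]
W n 290 z [0.071 0.122 0.132] [ 642.6 -110.6   75.5   64.5  -87.9]
W n 206 z [0.013 0.065 0.095] [458.  154.3  63.1  54.2  15.2]
W n 171 z [0.013 0.061 0.1  ] [469.5  39.7  60.6  54.8  -6.1]
W n 171 z [0.068 0.12  0.158] [ 639.2 -107.3   57.3   54.8  -88.5]
from [0.456  0.1529 0.2152] yaw 105.3 tilt z [-0.001 -0.    -1.   ]
(0.457, 0.156, 0.1, 105.5) -> [ 0.27  0.18 11.52] rz -0.2 rows 2.8
(0.457, 0.156, 0.044, 105.5) -> [0.  0.  5.6] rz 0.0 rows 1.3
```

jog_arm(steps=[[[0.3,0.2,4,0,0,0],[0.3,0.2,8,0,0,0],[0.3,0.2,11.5,0,0,0],[0.3,0.2,11.5,0,0,0]]])

```text
time_s: 11.47
eef_pos: [0.4508, 0.1538, 0.0938]
ee_rot: [0.607, 0.795, -0.006, -0.005]
wrist_force: [-1.5, -0.8, -0.7]
finger_gap: 0.0513
gripper_force: 0.0
```

jog_arm(steps=[[[0,0,1.5,0,0,0],[0,0,3,0,0,0],[0,0,4.5,0,0,0],[0,0,5.5,0,0,0],[0,0,5.5,0,0,0]]])

```text
time_s: 11.88
eef_pos: [0.4563, 0.1568, 0.0451]
ee_rot: [0.606, 0.795, -0.001, -0.001]
wrist_force: [-0.8, -0.7, -0.8]
finger_gap: 0.0513
gripper_force: 0.0
```

jog_arm(steps=[[[0,0,0,0,0,0],[0,0,0,0,0,0],[0,0,0,0,0,0],[0,0,0,0,0,0],[0,0,0,0,0,0]]], fingers=-1)

```text
time_s: 12.3
eef_pos: [0.4577, 0.1583, 0.0474]
ee_rot: [0.605, 0.796, 0.001, 0.001]
wrist_force: [-1.6, -0.8, 5.6]
finger_gap: 0.0148
gripper_force: 59.9
```

jog_arm(steps=[[[0,0,-4,0,0,0],[0,0,-8,0,0,0],[0,0,-12,0,0,0],[0,0,-16,0,0,0],[0,0,-18,0,0,0]]])

```text
time_s: 12.72
eef_pos: [0.4581, 0.1593, 0.23]
ee_rot: [0.605, 0.796, 0.002, 0.002]
wrist_force: [1.1, 0.8, -5.2]
finger_gap: 0.0146
gripper_force: 61.0
```

jog_arm(steps=[[[0,0,0,0,0,0],[0,0,0,0,0,0]]])

```text
time_s: 12.88
eef_pos: [0.4563, 0.1579, 0.2256]
ee_rot: [0.605, 0.796, -0.0, 0.001]
wrist_force: [-1.2, -1.1, -6.6]
finger_gap: 0.0144
gripper_force: 60.9
```

Run:
```python
from h import *
look()
s=bot.read_state(); print(s['finger_gap'],s['wrist_force'])
plan([(.629,.206,.225,91.8),(.629,.206,.18,91.8)])
```

```text
W n 745 z [0.191 0.243 0.248] [454.8 154.8  65.   59.3  14.6]
W n 517 z [0.015 0.066 0.081] [468.6  41.4  62.8  58.1  -5.7]
W n 458 z [0.07  0.121 0.151] [ 641.5 -111.8   76.9   64.7  -89.2]
0.014322929946811537 [-0.08402803 -1.04519766 -5.18587578]
from [0.4539 0.1569 0.2227] yaw 105.5 tilt z [-0.006 -0.002 -1.   ]
(0.629, 0.206, 0.225, 91.8) -> [ 0.05 18.18 -0.23] rz 13.7 rows 4.4
(0.629, 0.206, 0.18, 91.8) -> [0.  0.  4.5] rz 0.0 rows 1.1
```

jog_arm(steps=[[[0.1,3.7,-0.5,0,0,3],[0.1,7.4,-0.5,0,0,6],[0.1,11,-0.5,0,0,9],[0.1,14.6,-0.5,0,0,12],[0.1,18.3,-0.5,0,0,13.7]]])

```text
time_s: 13.4
eef_pos: [0.6318, 0.2071, 0.2254]
ee_rot: [0.697, 0.717, -0.004, -0.002]
wrist_force: [-0.4, -0.1, -3.8]
finger_gap: 0.0144
gripper_force: 61.0
```

jog_arm(steps=[[[0,0,0,0,0,0],[0,0,0,0,0,0],[0,0,0,0,0,0]]])

```text
time_s: 13.65
eef_pos: [0.6301, 0.2075, 0.2263]
ee_rot: [0.695, 0.719, -0.004, -0.002]
wrist_force: [-1.0, -0.2, -5.4]
finger_gap: 0.0147
gripper_force: 60.9
```

Run:
```python
from h import *
cs=[cam('scene'),cam('top')]
for c in cs: look([c]);bar([c])
plan([(.630,.2075,.18,91.8),(.63,.2075,.14,91.8)])
```

```text
W n 350 z [0.015 0.066 0.072] [468.7  43.5  63.9  53.9  -6. ]
W n 409 z [0.189 0.244 0.248] [627.2 207.5  62.2  53.1   1.8]
W n 296 z [0.07  0.121 0.132] [ 639.5 -112.3   74.3   63.    88.1]
bar x [-0.0306  0.6362] z slope [0.1268 0.1234]
W n 104 z [0.012 0.058 0.103] [469.1  28.5  60.1  31.6  -6.5]
W n 177 z [0.066 0.119 0.157] [ 638.7 -107.4   58.8   53.9  -86.9]
bar x [-0.0256  0.6342] z slope [0.0842 0.1275]
from [0.6305 0.2079 0.229 ] yaw 91.9 tilt z [-0.004 -0.001 -1.   ]
(0.63, 0.2075, 0.18, 91.8) -> [-0.04 -0.05  4.9 ] rz 0.1 rows 1.2
(0.63, 0.2075, 0.14, 91.8) -> [0. 0. 4.] rz 0.0 rows 1.0
```

jog_arm(steps=[[[0,0.2,0.5,0,0,0],[0,0.2,1.5,0,0,0],[0,0.2,2.5,0,0,0],[0,0.2,3.5,0,0,0],[0,0.2,4.5,0,0,0]]])

```text
time_s: 14.17
eef_pos: [0.634, 0.2075, 0.1845]
ee_rot: [0.696, 0.718, -0.001, -0.0]
wrist_force: [0.2, -0.5, -6.0]
finger_gap: 0.0145
gripper_force: 60.9
```

Run:
```python
from h import *
c=cam('scene'); look([c]);bar([c]); print(bot.read_state()['wrist_force'],bot.read_state()['eef_pos'])
save(c,'p3.png',(180,150,350,280),4)
```

```text
W n 344 z [0.015 0.065 0.071] [468.8  42.9  63.6  54.4  -6.2]
W n 367 z [0.151 0.202 0.207] [631.7 206.2  63.9  54.3   1.3]
W n 293 z [0.071 0.121 0.132] [ 641.6 -112.5   77.4   63.8  -87.2]
bar x [-0.0287  0.6361] z slope [0.1247 0.1237]
[-1.03999942 -0.99397577 -8.19431587] [0.63263777 0.20688659 0.1816741 ]
```

View pics/p3.png

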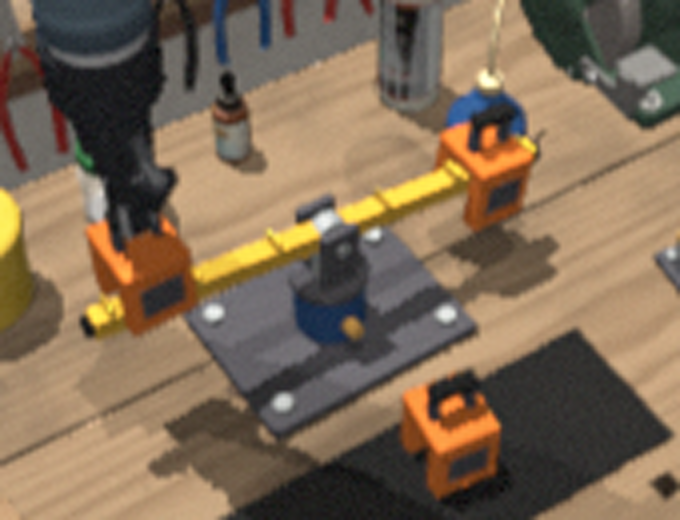

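jog_arm(steps=[[[0,0,1,0,0,0],[0,0,2,0,0,0],[0,0,3,0,0,0],[0,0,4,0,0,0],[0,0,4.3,0,0,0]]])

```text
time_s: 14.63
eef_pos: [0.6341, 0.2081, 0.1409]
ee_rot: [0.696, 0.718, -0.001, -0.001]
wrist_force: [-0.8, -0.3, -3.1]
finger_gap: 0.0146
gripper_force: 61.1
```

jog_arm(steps=[[[0,0,0.4,0,0,0],[0,0,0.8,0,0,0],[0,0,1.2,0,0,0],[0,0,1.6,0,0,0],[0,0,1.6,0,0,0]]])

```text
time_s: 15.05
eef_pos: [0.6344, 0.2095, 0.1269]
ee_rot: [0.696, 0.718, 0.001, -0.001]
wrist_force: [-3.8, 1.3, -1.9]
finger_gap: 0.0142
gripper_force: 61.5
```

Run:
```python
from h import *
c=cam('scene'); look([c]);bar([c]); print(bot.read_state()['wrist_force'],bot.read_state()['eef_pos'])
```

```text
W n 345 z [0.016 0.066 0.072] [469.2  42.6  64.5  55.4  -6.3]
W n 311 z [0.093 0.145 0.149] [630.4 205.4  63.5  60.1   1.4]
W n 287 z [0.09  0.139 0.146] [ 641.2 -111.4   68.    62.2  -89.6]
bar x [-0.033   0.6365] z slope [0.0252 0.1285]
[-2.15486872  1.00035668 -1.7958384 ] [0.63436793 0.20947481 0.12711599]
```

Nearly level; release and retreat, then head to the last weight.

jog_arm(steps=[[[0,0,0.3,0,0,0],[0,0,0.3,0,0,0]]])

```text
time_s: 15.27
eef_pos: [0.6344, 0.2098, 0.1244]
ee_rot: [0.695, 0.719, 0.001, -0.001]
wrist_force: [-3.4, 1.9, -0.1]
finger_gap: 0.0142
gripper_force: 61.7
```

jog_arm(steps=[[[0,0,0,0,0,0],[0,0,0,0,0,0],[0,0,0,0,0,0],[0,0,0,0,0,0]]], fingers=0.2)

```text
time_s: 15.6
eef_pos: [0.6366, 0.2069, 0.1247]
ee_rot: [0.696, 0.718, 0.001, 0.001]
wrist_force: [-0.5, 0.3, -0.4]
finger_gap: 0.051
gripper_force: 0.0
```

jog_arm(steps=[[[0,0,-2,0,0,0],[0,0,-4,0,0,0],[0,0,-7,0,0,0],[0,0,-10,0,0,0],[0,0,-10,0,0,0]]])

```text
time_s: 16.02
eef_pos: [0.6397, 0.2099, 0.2325]
ee_rot: [0.696, 0.718, 0.006, 0.003]
wrist_force: [1.1, 1.5, 2.5]
finger_gap: 0.0512
gripper_force: 0.0
```

jog_arm(steps=[[[0,0,0,0,0,0],[0,0,0,0,0,0]]])

```text
time_s: 16.18
eef_pos: [0.6351, 0.2075, 0.224]
ee_rot: [0.696, 0.718, 0.0, 0.001]
wrist_force: [0.2, 0.6, 0.0]
finger_gap: 0.0512
gripper_force: 0.0
```

Run:
```python
from h import *
cs=[cam('scene'),cam('top')]
for c in cs: look([c]);bar([c])
plan([(.469,.041,.22,90-6.3),(.469,.041,.10,83.7)])
```

```text
W n 347 z [0.016 0.066 0.072] [468.5  42.8  61.4  54.8  -6.7]
W n 345 z [0.093 0.143 0.17 ] [6.307e+02 2.058e+02 6.230e+01 5.990e+01 6.000e-01]
W n 293 z [0.09  0.14  0.145] [ 641.5 -111.6   68.6   62.4  -88.1]
bar x [-0.0332  0.6361] z slope [0.0095 0.1294]
W n 90 z [0.013 0.057 0.102] [469.2  25.2  61.6  25.8  -6. ]
W n 177 z [0.085 0.139 0.178] [ 631.8 -109.7   52.5   40.6  -89.6]
bar x [-0.027   0.6343] z slope [-0.0325  0.1327]
from [0.6341 0.2071 0.2223] yaw 91.8 tilt z [-0.002 -0.001 -1.   ]
(0.469, 0.041, 0.22, 83.7) -> [-16.09 -17.02   0.23] rz 8.1 rows 5.6
(0.469, 0.041, 0.1, 83.7) -> [ 0.  0. 12.] rz 0.0 rows 2.9
```

jog_arm(steps=[[[-2.7,-2.8,0,0,0,0],[-5.4,-5.7,0,0,0,0],[-8,-8.5,0,0,0,0]]])

```text
time_s: 16.53
eef_pos: [0.5501, 0.1244, 0.2214]
ee_rot: [0.696, 0.718, -0.001, -0.002]
wrist_force: [0.5, 0.0, 0.8]
finger_gap: 0.0511
gripper_force: 0.0
```

jog_arm(steps=[[[-2.7,-2.8,0,0,0,2.7],[-5.4,-5.7,0,0,0,5.4],[-8.1,-8.5,0,0,0,8.1],[-8.1,-8.5,0,0,0,8.1]]])

```text
time_s: 16.87
eef_pos: [0.4625, 0.0337, 0.2205]
ee_rot: [0.748, 0.663, -0.006, -0.001]
wrist_force: [0.7, -0.9, -1.3]
finger_gap: 0.0511
gripper_force: 0.0
```

jog_arm(steps=[[[0,0,0,0,0,0],[0,0,0,0,0,0],[0,0,0,0,0,0]]])

```text
time_s: 17.12
eef_pos: [0.4707, 0.0432, 0.224]
ee_rot: [0.744, 0.668, 0.001, -0.0]
wrist_force: [-0.2, 1.2, -0.2]
finger_gap: 0.0511
gripper_force: 0.0
```

Run:
```python
from h import *
cs=[cam('scene'),cam('top')]
for c in cs: look([c])
plan([(.469,.041,.10,83.7),(.469,.041,.045,83.7)])
```

```text
W n 334 z [0.015 0.066 0.071] [468.4  43.4  62.6  53.5  -6.3]
W n 355 z [0.091 0.144 0.169] [631.  204.7  62.4  62.4   1.6]
W n 194 z [0.015 0.065 0.101] [470.4  39.8  62.3  54.   -6.3]
W n 175 z [0.086 0.137 0.178] [ 631.7 -109.6   52.9   38.6  -90. ]
from [0.4708 0.0435 0.2241] yaw 83.9 tilt z [ 0.     0.001 -1.   ]
(0.469, 0.041, 0.1, 83.7) -> [-0.27 -0.15 12.41] rz 0.2 rows 3.0
(0.469, 0.041, 0.045, 83.7) -> [0.  0.  5.5] rz 0.0 rows 1.3
```

jog_arm(steps=[[[-0.2,-0.1,4,0,0,0],[-0.2,-0.1,8,0,0,0],[-0.2,-0.1,12.4,0,0,0],[-0.2,-0.1,12.4,0,0,0]]])

```text
time_s: 17.55
eef_pos: [0.4619, 0.0404, 0.0928]
ee_rot: [0.744, 0.668, -0.005, -0.006]
wrist_force: [-2.5, -1.3, -1.1]
finger_gap: 0.0515
gripper_force: 0.0
```

jog_arm(steps=[[[0,0,1.5,0,0,0],[0,0,3,0,0,0],[0,0,4.5,0,0,0],[0,0,5.5,0,0,0],[0,0,5.5,0,0,0]]])

```text
time_s: 17.97
eef_pos: [0.4682, 0.0406, 0.0444]
ee_rot: [0.744, 0.668, -0.001, -0.001]
wrist_force: [-0.5, 0.0, 0.5]
finger_gap: 0.0507
gripper_force: 0.0
```

jog_arm(steps=[[[0,0,0,0,0,0],[0,0,0,0,0,0],[0,0,0,0,0,0],[0,0,0,0,0,0],[0,0,0,0,0,0]]], fingers=-1)

```text
time_s: 18.38
eef_pos: [0.4707, 0.0402, 0.0465]
ee_rot: [0.745, 0.667, 0.001, 0.001]
wrist_force: [1.5, -0.3, 3.1]
finger_gap: 0.0148
gripper_force: 60.8
```

jog_arm(steps=[[[0,0,-4,0,0,0],[0,0,-8,0,0,0],[0,0,-12,0,0,0],[0,0,-16,0,0,0],[0,0,-17,0,0,0]]])

```text
time_s: 18.8
eef_pos: [0.4717, 0.0407, 0.2204]
ee_rot: [0.745, 0.667, 0.003, 0.003]
wrist_force: [2.4, 0.8, -4.7]
finger_gap: 0.0148
gripper_force: 61.0
```

jog_arm(steps=[[[0,0,0,0,0,0],[0,0,0,0,0,0]]])

```text
time_s: 18.97
eef_pos: [0.4668, 0.0394, 0.2133]
ee_rot: [0.745, 0.667, -0.002, -0.001]
wrist_force: [-0.1, 0.2, -7.1]
finger_gap: 0.0146
gripper_force: 60.9
```

Run:
```python
from h import *
look()
s=bot.read_state(); print(s['finger_gap'],s['wrist_force'])
plan([(.638,-.034,.215,91.8),(.638,-.034,.18,91.8)])
```

```text
W n 737 z [0.179 0.232 0.237] [464.3  40.7  62.4  57.9  -6.3]
W n 349 z [0.092 0.144 0.162] [631.  204.2  62.6  62.2 -89.1]
W n 193 z [0.085 0.137 0.177] [ 639.6 -108.9   56.7   52.8    1.8]
0.014772179333568617 [-0.84122389 -0.29436257 -6.79037336]
from [0.4652 0.0393 0.2113] yaw 83.7 tilt z [-0.008 -0.    -1.   ]
(0.638, -0.034, 0.215, 91.8) -> [-5.39 17.98 -0.37] rz -8.1 rows 4.5
(0.638, -0.034, 0.18, 91.8) -> [0.  0.  3.5] rz 0.0 rows 0.8
```

jog_arm(steps=[[[-1.1,3.6,-0.5,0,0,-2],[-2.2,7.2,-0.5,0,0,-4],[-3.3,10.8,-0.5,0,0,-6],[-4.4,14.4,-0.5,0,0,-8.1],[-5.4,18,-0.5,0,0,-8.1]]])

```text
time_s: 19.48
eef_pos: [0.6405, -0.035, 0.2149]
ee_rot: [0.696, 0.718, -0.003, -0.003]
wrist_force: [0.3, 0.8, -4.8]
finger_gap: 0.0145
gripper_force: 60.9
```

jog_arm(steps=[[[0,0,0,0,0,0],[0,0,0,0,0,0],[0,0,0,0,0,0]]])

```text
time_s: 19.73
eef_pos: [0.6391, -0.0329, 0.2155]
ee_rot: [0.696, 0.718, -0.002, -0.004]
wrist_force: [-0.5, 1.0, -6.1]
finger_gap: 0.0145
gripper_force: 61.0
```

Run:
```python
from h import *
cs=[cam('scene'),cam('top')]
for c in cs: look([c]);bar([c])
plan([(.638,-.034,.17,91.8)])
```

```text
W n 353 z [0.092 0.143 0.167] [632.1 205.2  63.4  62.5   2.9]
W n 382 z [0.18  0.231 0.238] [637.6 -28.3  66.9  54.8   5.2]
W n 235 z [0.089 0.14  0.145] [ 633.7 -112.2   68.    46.9  -88.7]
bar x [-0.0325  0.6359] z slope [0.0104 0.1298]
W n 189 z [0.088 0.137 0.179] [630.3 206.   58.2  56.8   2.4]
W n 182 z [0.086 0.138 0.177] [ 639.7 -108.6   56.5   53.9    2.5]
W n 67 z [0.179 0.233 0.242] [638.5 -56.5  58.9   9.7   6.4]
bar x [-0.0289  0.6338] z slope [0.0017 0.1376]
from [ 0.6395 -0.0319  0.2179] yaw 91.9 tilt z [-0.004  0.001 -1.   ]
(0.638, -0.034, 0.17, 91.8) -> [-0.21 -0.16  4.79] rz 0.1 rows 1.1
```

jog_arm(steps=[[[-0.35,-0.1,0.5,0,0,0],[-0.35,-0.1,1.5,0,0,0],[-0.35,-0.1,2.5,0,0,0],[-0.35,-0.1,3.5,0,0,0],[-0.35,-0.1,4.5,0,0,0]]])

```text
time_s: 20.25
eef_pos: [0.6399, -0.0371, 0.1735]
ee_rot: [0.696, 0.718, -0.001, -0.0]
wrist_force: [0.5, -0.7, -6.0]
finger_gap: 0.0147
gripper_force: 61.1
```

Run:
```python
from h import *
c=cam('scene'); look([c]);bar([c]); print(bot.read_state()['wrist_force'],bot.read_state()['eef_pos'])
save(c,'p4.png',(180,150,350,280),4)
```

```text
W n 350 z [0.092 0.144 0.161] [630.7 204.6  62.4  62.3   1.4]
W n 353 z [0.139 0.19  0.196] [637.4 -33.9  64.3  54.8   1.7]
W n 230 z [0.09  0.14  0.145] [ 627.1 -109.    67.8   46.1  -56. ]
bar x [-0.0348  0.6365] z slope [0.012  0.1293]
[-1.38936282 -0.30032189 -8.25100913] [ 0.63838509 -0.03713323  0.17080624]
```

View pics/p4.png

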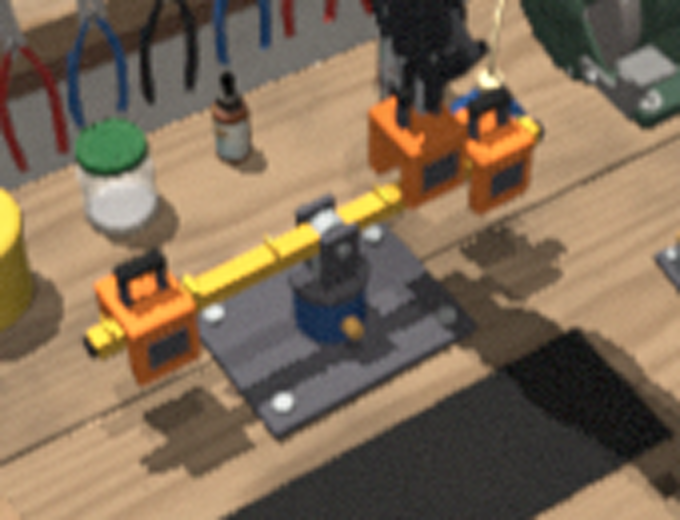

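jog_arm(steps=[[[0.1,0,1,0,0,0],[0.1,0,2,0,0,0],[0.1,0,3,0,0,0],[0.1,0,4,0,0,0],[0.1,0,4.8,0,0,0]]])

```text
time_s: 20.72
eef_pos: [0.6402, -0.036, 0.1254]
ee_rot: [0.696, 0.718, -0.0, -0.001]
wrist_force: [-0.1, -0.3, -5.8]
finger_gap: 0.0145
gripper_force: 61.0
```

jog_arm(steps=[[[0,0,0.3,0,0,0],[0,0,0.5,0,0,0],[0,0,0.7,0,0,0],[0,0,0.7,0,0,0]]])

```text
time_s: 21.05
eef_pos: [0.6412, -0.036, 0.1206]
ee_rot: [0.696, 0.718, 0.0, 0.0]
wrist_force: [-1.7, -0.4, -3.8]
finger_gap: 0.0147
gripper_force: 61.2
```

Run:
```python
from h import *
c=cam('scene'); look([c]);bar([c]); print(bot.read_state()['wrist_force'],bot.read_state()['eef_pos'])
```

```text
W n 545 z [0.089 0.137 0.145] [630.  -75.8 142.4  75.1  87.8]
W n 354 z [0.097 0.147 0.153] [6.312e+02 2.041e+02 6.310e+01 6.280e+01 3.000e-01]
bar x [-0.0347  0.6365] z slope [0.0303 0.1288]
[-0.69407632 -1.42921235 -3.61061474] [ 0.64137076 -0.03594375  0.12068738]
```

jog_arm(steps=[[[0,0,0.3,0,0,0],[0,0,0.5,0,0,0],[0,0,0.5,0,0,0]]])

```text
time_s: 21.35
eef_pos: [0.6416, -0.0364, 0.1173]
ee_rot: [0.696, 0.718, 0.0, 0.001]
wrist_force: [-3.9, -0.9, 3.7]
finger_gap: 0.0147
gripper_force: 62.3
```

jog_arm(steps=[[[0,0,0,0,0,0],[0,0,0,0,0,0],[0,0,0,0,0,0],[0,0,0,0,0,0]]], fingers=0.2)

```text
time_s: 21.68
eef_pos: [0.6417, -0.0355, 0.1155]
ee_rot: [0.696, 0.718, 0.001, 0.001]
wrist_force: [0.1, -0.1, -0.3]
finger_gap: 0.0509
gripper_force: 0.0
```

jog_arm(steps=[[[0,0,-2,0,0,0],[0,0,-4,0,0,0],[0,0,-7,0,0,0],[0,0,-11,0,0,0],[0,0,-14,0,0,0]]])

```text
time_s: 22.1
eef_pos: [0.6416, -0.0356, 0.2576]
ee_rot: [0.696, 0.718, 0.001, 0.001]
wrist_force: [0.5, 0.4, 0.5]
finger_gap: 0.0509
gripper_force: 0.0
```

jog_arm(steps=[[[0,0,0,0,0,0],[0,0,0,0,0,0],[0,0,0,0,0,0]]])

```text
time_s: 22.35
eef_pos: [0.6406, -0.0359, 0.2546]
ee_rot: [0.696, 0.718, -0.0, -0.0]
wrist_force: [0.5, -0.2, -1.0]
finger_gap: 0.051
gripper_force: 0.0
```

Run:
```python
from h import *
cs=[cam('scene'),cam('top')]
for c in cs: look([c]);bar([c])
a=np.radians(-7.6)
plan([(.457,-.253,.26,82.4),(.457,-.253,.16,82.4)])
```

```text
W n 360 z [0.103 0.154 0.169] [630.1 203.7  65.6  64.2  -1.4]
W n 585 z [0.082 0.131 0.141] [640.6 -76.6 145.4  63.1 -86.9]
bar x [-0.0361  0.6369] z slope [0.0804 0.126 ]
W n 195 z [0.1   0.147 0.187] [631.8 204.2  58.9  55.    1.7]
W n 178 z [0.075 0.127 0.168] [ 632.1 -108.6   56.7   40.   -86.9]
W n 129 z [0.076 0.135 0.174] [638.8 -50.4  55.6  26.4   1.9]
bar x [-0.0359  0.6353] z slope [0.0645 0.1352]
from [ 0.6396 -0.0362  0.2529] yaw 91.8 tilt z [-0.003  0.    -1.   ]
(0.457, -0.253, 0.26, 82.4) -> [-21.09 -18.94  -0.71] rz 9.4 rows 6.8
(0.457, -0.253, 0.16, 82.4) -> [ 0.  0. 10.] rz 0.0 rows 2.4
```

jog_arm(steps=[[[-3,-2.7,-0.7,0,0,0],[-6,-5.4,-0.7,0,0,0],[-9,-8.1,-0.7,0,0,0],[-12,-10.8,-0.7,0,0,0]]], fingers=0.4)

```text
time_s: 22.78
eef_pos: [0.5344, -0.1602, 0.2599]
ee_rot: [0.696, 0.718, -0.001, -0.002]
wrist_force: [0.0, -0.4, -0.5]
finger_gap: 0.0597
gripper_force: 0.0
```

jog_arm(steps=[[[-3,-2.7,0,0,0,3.1],[-6,-5.4,0,0,0,6.3],[-9.1,-8.1,0,0,0,9.4],[-9.1,-8.1,0,0,0,9.4]]])

```text
time_s: 23.12
eef_pos: [0.4501, -0.2627, 0.2596]
ee_rot: [0.758, 0.652, -0.004, -0.001]
wrist_force: [0.3, -2.1, -0.5]
finger_gap: 0.0599
gripper_force: 0.0
```

jog_arm(steps=[[[0,0,0,0,0,0],[0,0,0,0,0,0],[0,0,0,0,0,0],[0,0,0,0,0,0]]])

```text
time_s: 23.45
eef_pos: [0.4595, -0.2508, 0.2615]
ee_rot: [0.751, 0.66, 0.0, -0.001]
wrist_force: [-0.5, 0.1, 0.4]
finger_gap: 0.0598
gripper_force: 0.0
```

```bash
cat >> h.py <<'E'
def knob(cs):
    for c in cs:
        H=hsv(c); w=cloud(c)
        m=(H[...,2]<75)&(w[...,2]>.17)&(w[...,2]<.232)&(abs(w[...,0]-.455)<.1)&(abs(w[...,1]+.253)<.035)
        q=w[m]; print('knob',len(q),rect(q) if len(q)>5 else '',q.mean(0).round(3))
        m=(abs(w[...,2]-.14)<.02)&(np.hypot(w[...,0]-.456,w[...,1]+.253)<.05); q=w[m]; print('stem',len(q),q.mean(0).round(3), np.polyfit(q[:,2],q[:,0],1).round(2) if len(q)>5 else '')
E
python3 - <<'E'
from h import *
knob([cam('scene'),cam('top')])
plan([(.457,-.253,.147,82.4)])
E
```

```text
knob 87 [ 455.6 -250.1   25.2   23.1   50.7] [ 0.455 -0.248  0.214]
stem 32 [ 0.456 -0.252  0.141] [-0.    0.46]
knob 39 [ 452.2 -261.5   23.8   13.2  -40.3] [ 0.453 -0.263  0.219]
stem 18 [ 0.455 -0.257  0.14 ] [-0.01  0.46]
from [ 0.4595 -0.2513  0.2618] yaw 82.6 tilt z [-0.     0.001 -1.   ]
(0.457, -0.253, 0.147, 82.4) -> [-0.2  -0.22 11.48] rz 0.2 rows 2.8
```

jog_arm(steps=[[[-0.2,-0.2,2.5,0,0,0],[-0.2,-0.2,5,0,0,0],[-0.2,-0.2,7.5,0,0,0],[-0.2,-0.2,9.5,0,0,0],[-0.2,-0.2,11.5,0,0,0]]])

```text
time_s: 23.97
eef_pos: [0.4566, -0.2535, 0.1458]
ee_rot: [0.752, 0.66, 0.0, -0.0]
wrist_force: [0.4, -0.1, 0.3]
finger_gap: 0.0601
gripper_force: 0.0
```

jog_arm(steps=[[[0,0,0,0,0,0],[0,0,0,0,0,0]]])

```text
time_s: 24.13
eef_pos: [0.4559, -0.2533, 0.1461]
ee_rot: [0.752, 0.659, -0.0, -0.001]
wrist_force: [-0.1, 0.0, 1.0]
finger_gap: 0.0597
gripper_force: 0.0
```

jog_arm(steps=[[[0,0.8,0,0,0,0],[0,1.4,0,0,0,0],[0,1.9,0,0,0,0],[0,1.9,0,0,0,0],[0,1.9,0,0,0,0]]])

```text
time_s: 24.55
eef_pos: [0.4748, -0.2573, 0.1479]
ee_rot: [0.752, 0.659, -0.001, -0.001]
wrist_force: [-3.7, 0.0, 3.1]
finger_gap: 0.06
gripper_force: 2.2
```

jog_arm(steps=[[[0,0.3,0,0,0,0],[0,0.6,0,0,0,0],[0,0.6,0,0,0,0],[0,0.6,0,0,0,0]]])

```text
time_s: 24.88
eef_pos: [0.4763, -0.2577, 0.147]
ee_rot: [0.753, 0.658, -0.004, -0.004]
wrist_force: [-10.6, 2.2, 7.9]
finger_gap: 0.0601
gripper_force: 5.6
```

Run:
```python
from h import *
c=[cam('scene'),cam('top')];knob(c)
s=bot.read_state();print(s['eef_pos'],s['wrist_force'],s['finger_gap'])
```

```text
knob 139 [ 474.5 -252.3   85.7   21.2  -12.2] [ 0.474 -0.25   0.215]
stem 37 [ 0.457 -0.252  0.139] [0.03 0.45]
knob 5  [ 0.454 -0.267  0.216]
stem 1 [ 0.456 -0.258  0.12 ] 
[ 0.47625478 -0.25764585  0.14696248] [-10.54753643   2.1957252    7.70192078] 0.05945329963934861
```

jog_arm(steps=[[[0,0.6,0,0,0,0],[0,1.2,0,0,0,0],[0,1.8,0,0,0,0],[0,1.8,0,0,0,0]]])

```text
time_s: 25.32
eef_pos: [0.4974, -0.2606, 0.147]
ee_rot: [0.753, 0.659, -0.001, -0.001]
wrist_force: [-4.7, -0.7, 1.3]
finger_gap: 0.0599
gripper_force: 2.3
```

Run:
```python
from h import *
c=[cam('scene')];knob(c)
s=bot.read_state();print(s['eef_pos'],s['wrist_force'],s['finger_gap'])
save(c[0],'l1.png',(320,130,440,230),5)
```

```text
knob 140 [ 494.8 -254.4   85.2   22.7  -15.4] [ 0.495 -0.254  0.214]
stem 44 [ 0.466 -0.254  0.14 ] [0.2  0.44]
[ 0.49769149 -0.26064786  0.14694668] [-4.51543602 -0.55422712  1.70107263] 0.05974813404019166
```

View pics/l1.png

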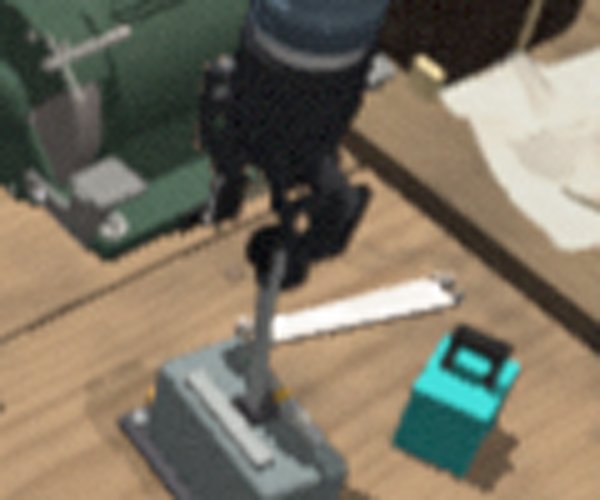

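jog_arm(steps=[[[0,0.6,0,0,0,0],[0,1.2,0,0,0,0],[0,1.8,0,0,0,0],[0,2.4,0,0,0,0],[0,2.4,0,0,0,0]]])

```text
time_s: 25.78
eef_pos: [0.5263, -0.2632, 0.1481]
ee_rot: [0.752, 0.659, 0.002, 0.002]
wrist_force: [0.3, 0.3, -0.1]
finger_gap: 0.0599
gripper_force: 0.0
```

Run:
```python
from h import *
c=[cam('scene'),cam('top')];knob(c)
s=bot.read_state();print(s['eef_pos'],s['wrist_force'],s['finger_gap'])
```

```text
knob 121 [ 519.2 -259.3   75.8   24.6  -11.2] [ 0.515 -0.257  0.206]
stem 52 [ 0.484 -0.257  0.139] [0.57 0.4 ]
knob 5  [ 0.508 -0.275  0.202]
stem 28 [ 0.481 -0.263  0.136] [0.55 0.41]
[ 0.52443179 -0.26313477  0.1476733 ] [1.03635077 0.17136123 0.56902611] 0.059646334225033966
```

jog_arm(steps=[[[0,0,0,0,0,0],[0,0,0,0,0,0],[0,0,0,0,0,0],[0,0,0,0,0,0],[0,0,0,0,0,0]]])

```text
time_s: 26.3
eef_pos: [0.5226, -0.2634, 0.147]
ee_rot: [0.752, 0.659, -0.0, 0.0]
wrist_force: [-0.7, 0.5, -0.4]
finger_gap: 0.0598
gripper_force: 0.0
```

jog_arm(steps=[[[0,0,0,0,0,0],[0,0,0,0,0,0],[0,0,0,0,0,0],[0,0,0,0,0,0],[0,0,0,0,0,0]]])

```text
time_s: 26.72
eef_pos: [0.5227, -0.2634, 0.147]
ee_rot: [0.752, 0.659, 0.0, 0.0]
wrist_force: [-0.4, -0.0, 0.3]
finger_gap: 0.0603
gripper_force: 0.0
```

jog_arm(steps=[[[0,0,0,0,0,0],[0,0,0,0,0,0],[0,0,0,0,0,0],[0,0,0,0,0,0],[0,0,0,0,0,0]]])

```text
time_s: 27.13
eef_pos: [0.5227, -0.2634, 0.147]
ee_rot: [0.752, 0.659, 0.0, 0.0]
wrist_force: [-0.9, 0.5, -0.1]
finger_gap: 0.0595
gripper_force: 0.0
```

jog_arm(steps=[[[0,0,0,0,0,0],[0,0,0,0,0,0],[0,0,0,0,0,0],[0,0,0,0,0,0],[0,0,0,0,0,0]]])

```text
time_s: 27.55
eef_pos: [0.5227, -0.2634, 0.147]
ee_rot: [0.752, 0.659, -0.0, -0.0]
wrist_force: [-0.6, -0.0, 0.3]
finger_gap: 0.0596
gripper_force: 0.0
```

jog_arm(steps=[[[0,0,0,0,0,0],[0,0,0,0,0,0],[0,0,0,0,0,0],[0,0,0,0,0,0],[0,0,0,0,0,0]]])

```text
time_s: 27.97
eef_pos: [0.5227, -0.2634, 0.147]
ee_rot: [0.752, 0.659, 0.0, -0.0]
wrist_force: [0.1, 0.4, -0.3]
finger_gap: 0.0601
gripper_force: 0.0
```

jog_arm(steps=[[[0,0,0,0,0,0],[0,0,0,0,0,0],[0,0,0,0,0,0],[0,0,0,0,0,0],[0,0,0,0,0,0]]])

```text
time_s: 28.38
eef_pos: [0.5227, -0.2634, 0.147]
ee_rot: [0.752, 0.659, 0.0, 0.0]
wrist_force: [-0.7, 0.3, -0.0]
finger_gap: 0.0599
gripper_force: 0.0
```

jog_arm(steps=[[[0,-1.2,0,0,0,0],[0,-2.4,0,0,0,0],[0,-3.6,0,0,0,0],[0,-4.8,0,0,0,0],[0,-5.6,0,0,0,0]]])

```text
time_s: 28.8
eef_pos: [0.4784, -0.2577, 0.1539]
ee_rot: [0.751, 0.66, 0.006, 0.01]
wrist_force: [3.4, -0.4, 3.0]
finger_gap: 0.0596
gripper_force: 1.6
```

jog_arm(steps=[[[0,-0.6,0,0,0,0],[0,-1,0,0,0,0],[0,-1.2,0,0,0,0],[0,-1.2,0,0,0,0]]])

```text
time_s: 29.13
eef_pos: [0.4532, -0.2541, 0.1457]
ee_rot: [0.753, 0.658, -0.001, -0.002]
wrist_force: [0.2, -0.2, -0.5]
finger_gap: 0.06
gripper_force: 0.0
```

Run:
```python
from h import *
c=[cam('scene'),cam('top')];knob(c)
s=bot.read_state();print(s['time_s'],s['eef_pos'],s['wrist_force'],s['finger_gap'])
look(c);bar(c)
```

```text
knob 170 [ 454.4 -251.3   92.8   25.6  -11.6] [ 0.457 -0.249  0.215]
stem 34 [ 0.456 -0.252  0.14 ] [0.02 0.45]
knob 1  [ 0.45  -0.265  0.215]
stem 1 [ 0.454 -0.258  0.146] 
29.2333 [ 0.45431051 -0.25416646  0.14600179] [-0.17953895 -0.07450584 -0.08158425] 0.0597923708808476
W n 560 z [0.102 0.153 0.18 ] [632.8 203.8  67.4  64.1  -1.5]
W n 932 z [0.079 0.131 0.165] [639.4 -72.  135.6  66.   89.7]
bar x [-0.0342  0.6366] z slope [0.0763 0.1264]
bar x [-0.0315  0.6341] z slope [0.0609 0.1348]
```

jog_arm(steps=[[[0,0.2,-2.5,0,0,0],[0,0.2,-6,0,0,0],[0,0.2,-9,0,0,0],[0,0.2,-12,0,0,0],[0,0.2,-12,0,0,0]]])

```text
time_s: 29.65
eef_pos: [0.4617, -0.2563, 0.2738]
ee_rot: [0.752, 0.659, 0.002, 0.006]
wrist_force: [0.8, 0.3, 1.3]
finger_gap: 0.0597
gripper_force: 0.0
```

jog_arm(steps=[[[0,0,0,0,0,0],[0,0,0,0,0,0],[0,0,0,0,0,0]]], fingers=0.2)

```text
time_s: 29.9
eef_pos: [0.456, -0.2541, 0.2649]
ee_rot: [0.752, 0.659, -0.001, -0.002]
wrist_force: [0.3, -0.0, -0.5]
finger_gap: 0.0512
gripper_force: 0.0
```

Run:
```python
from h import *
c=[cam('scene'),cam('top')];knob(c)
plan([(.548,-.145,.255,91.8),(.640,-.036,.255,91.8),(.640,-.036,.1155,91.8)])
```

```text
knob 86 [ 455.7 -250.    25.3   23.1   50.5] [ 0.455 -0.248  0.215]
stem 32 [ 0.456 -0.252  0.141] [-0.01  0.46]
knob 33 [ 452.1 -261.7   24.6   13.1  -42.6] [ 0.451 -0.262  0.217]
stem 19 [ 0.456 -0.257  0.14 ] [0.01 0.45]
from [ 0.4561 -0.2541  0.265 ] yaw 82.4 tilt z [-0.003  0.002 -1.   ]
(0.548, -0.145, 0.255, 91.8) -> [12.03  7.67  1.  ] rz -9.4 rows 3.4
(0.64, -0.036, 0.255, 91.8) -> [10.61  9.54 -0.  ] rz 0.0 rows 3.4
(0.64, -0.036, 0.1155, 91.8) -> [ 0.    0.   13.95] rz 0.0 rows 3.3
```

Lever is exactly back at hold. Now back to the right inner weight.

jog_arm(steps=[[[3,1.9,0,0,0,-2.5],[6,3.8,0,0,0,-5],[9,5.7,0,0,0,-7.5],[12,7.7,1,0,0,-9.4]]])

```text
time_s: 30.33
eef_pos: [0.551, -0.1452, 0.2579]
ee_rot: [0.696, 0.718, 0.001, 0.001]
wrist_force: [-0.1, 0.1, 0.6]
finger_gap: 0.0513
gripper_force: 0.0
```

jog_arm(steps=[[[3,2.7,0,0,0,0],[6,5.4,0,0,0,0],[9,8.1,0,0,0,0],[10.6,9.5,0,0,0,0],[10.6,9.5,0,0,0,0]]])

```text
time_s: 30.75
eef_pos: [0.6425, -0.0283, 0.2554]
ee_rot: [0.692, 0.722, 0.002, -0.003]
wrist_force: [1.4, 0.5, 0.7]
finger_gap: 0.0517
gripper_force: 0.0
```

jog_arm(steps=[[[0,0,0,0,0,0],[0,0,0,0,0,0],[0,0,0,0,0,0]]])

```text
time_s: 31.0
eef_pos: [0.6401, -0.0396, 0.2562]
ee_rot: [0.697, 0.717, -0.001, -0.0]
wrist_force: [0.3, 0.4, -0.2]
finger_gap: 0.051
gripper_force: 0.0
```

Run:
```python
from h import *
for n in('scene','top'): c=cam(n);look([c])
plan([(.640,-.036,.16,91.8),(.640,-.036,.1155,91.8)])
```

```text
W n 363 z [0.104 0.154 0.169] [630.8 203.6  63.5  63.4  88.7]
W n 578 z [0.082 0.131 0.142] [640.6 -75.9 144.4  63.5 -87.8]
W n 195 z [0.098 0.147 0.188] [632.1 204.2  61.   55.3   1.5]
W n 178 z [0.073 0.128 0.168] [ 630.3 -110.1   53.5   42.9   84.6]
W n 98 z [0.079 0.135 0.173] [638.1 -53.7  58.6  20.    1.6]
from [ 0.6404 -0.0395  0.2568] yaw 91.6 tilt z [-0.001 -0.001 -1.   ]
(0.64, -0.036, 0.16, 91.8) -> [ 0.35 -0.03  9.68] rz -0.2 rows 2.3
(0.64, -0.036, 0.1155, 91.8) -> [0.   0.   4.45] rz 0.0 rows 1.1
```

jog_arm(steps=[[[0.3,0,3,0,0,0],[0.3,0,6,0,0,0],[0.3,0,9.7,0,0,0],[0.3,0,9.7,0,0,0]]])

```text
time_s: 31.43
eef_pos: [0.6342, -0.0364, 0.152]
ee_rot: [0.697, 0.717, -0.005, -0.005]
wrist_force: [-1.2, -1.5, -2.5]
finger_gap: 0.0511
gripper_force: 0.0
```

jog_arm(steps=[[[0,0,1.5,0,0,0],[0,0,3,0,0,0],[0,0,4,0,0,0],[0,0,4.4,0,0,0],[0,0,4.4,0,0,0]]])

```text
time_s: 31.85
eef_pos: [0.6402, -0.0344, 0.1153]
ee_rot: [0.696, 0.718, -0.001, -0.001]
wrist_force: [-0.0, -0.8, -0.1]
finger_gap: 0.0511
gripper_force: 0.0
```

jog_arm(steps=[[[0,0,0,0,0,0],[0,0,0,0,0,0],[0,0,0,0,0,0],[0,0,0,0,0,0],[0,0,0,0,0,0]]], fingers=-1)

```text
time_s: 32.27
eef_pos: [0.6418, -0.0339, 0.1171]
ee_rot: [0.696, 0.718, 0.001, 0.001]
wrist_force: [-0.0, -0.3, 2.4]
finger_gap: 0.0145
gripper_force: 61.7
```

jog_arm(steps=[[[0,0,-1,0,0,0],[0,0,-2,0,0,0],[0,0,-3,0,0,0],[0,0,-4,0,0,0],[0,0,-5,0,0,0]]])

```text
time_s: 32.68
eef_pos: [0.6407, -0.0339, 0.1668]
ee_rot: [0.696, 0.718, -0.0, -0.0]
wrist_force: [-0.4, 0.7, -5.6]
finger_gap: 0.0147
gripper_force: 60.6
```

Run:
```python
from h import *
for n in('scene','top'): c=cam(n);look([c]);bar([c])
s=bot.read_state();print(s['eef_pos'],s['wrist_force'],s['finger_gap'])
```

```text
W n 351 z [0.094 0.145 0.156] [631.5 204.5  63.1  62.5   1.5]
W n 226 z [0.089 0.139 0.151] [ 631.5 -104.3   58.8   46.5  -81.8]
W n 364 z [0.132 0.181 0.189] [638.  -32.3  63.7  58.7   1.6]
bar x [-0.0313  0.6364] z slope [0.0229 0.1284]
W n 191 z [0.089 0.138 0.181] [630.4 205.3  59.9  54.5   2.9]
W n 174 z [0.084 0.137 0.179] [ 637.7 -108.9   52.7   52.7  -88.3]
bar x [-0.0298  0.6337] z slope [0.0063 0.1373]
[ 0.64240634 -0.03364946  0.16888431] [-0.15699993  0.29200204 -6.08783155] 0.014678606796095825
```

jog_arm(steps=[[[0,0,-1.5,0,0,0],[0,0,-3,0,0,0],[0,0,-4.5,0,0,0],[0,0,-5,0,0,0],[0,0,-5,0,0,0]]])

```text
time_s: 33.2
eef_pos: [0.6424, -0.0336, 0.2179]
ee_rot: [0.696, 0.718, 0.001, 0.001]
wrist_force: [-0.5, -0.2, -6.0]
finger_gap: 0.0142
gripper_force: 60.7
```

jog_arm(steps=[[[0,0,0,0,0,0],[0,0,0,0,0,0]]])

```text
time_s: 33.37
eef_pos: [0.6398, -0.0341, 0.2144]
ee_rot: [0.696, 0.718, -0.001, -0.001]
wrist_force: [-0.4, -0.1, -7.2]
finger_gap: 0.0144
gripper_force: 60.7
```

Run:
```python
from h import *
plan([(.460,.041,.217,91.8),(.46,.041,.08,91.8),(.46,.041,.048,91.8)])
```

```text
from [ 0.6398 -0.0341  0.2144] yaw 91.8 tilt z [-0.003 -0.    -1.   ]
(0.46, 0.041, 0.217, 91.8) -> [  8.08 -17.74  -0.26] rz 0.0 rows 4.7
(0.46, 0.041, 0.08, 91.8) -> [ 0.   0.  13.7] rz 0.0 rows 3.3
(0.46, 0.041, 0.048, 91.8) -> [0.  0.  3.2] rz 0.0 rows 0.8
```

jog_arm(steps=[[[1.6,-3.5,0,0,0,0],[3.2,-7,0,0,0,0],[4.8,-10.5,0,0,0,0],[6.4,-14,0,0,0,0],[8.1,-17.7,0,0,0,0]]])

```text
time_s: 33.78
eef_pos: [0.4591, 0.0419, 0.2145]
ee_rot: [0.696, 0.718, -0.001, -0.001]
wrist_force: [-0.3, -0.1, -4.1]
finger_gap: 0.0143
gripper_force: 60.6
```

jog_arm(steps=[[[0,0,0,0,0,0],[0,0,3,0,0,0],[0,0,6,0,0,0],[0,0,9,0,0,0],[0,0,12,0,0,0]]])

```text
time_s: 34.2
eef_pos: [0.461, 0.0413, 0.0946]
ee_rot: [0.696, 0.718, -0.0, 0.0]
wrist_force: [0.6, -0.1, -6.1]
finger_gap: 0.0147
gripper_force: 60.7
```

jog_arm(steps=[[[0,0,0,0,0,0],[0,0,0,0,0,0],[0,0,0,0,0,0]]])

```text
time_s: 34.45
eef_pos: [0.4626, 0.0419, 0.097]
ee_rot: [0.696, 0.718, 0.001, 0.0]
wrist_force: [0.5, 0.3, -4.9]
finger_gap: 0.0144
gripper_force: 60.8
```

Run:
```python
from h import *
for n in('scene','top'): c=cam(n);look([c])
plan([(.46,.041,.048,91.8)])
```

```text
W n 364 z [0.065 0.114 0.12 ] [461.3  44.5  63.6  57.1   2.2]
W n 356 z [0.093 0.143 0.168] [631.5 204.5  63.8  62.9   1.3]
W n 192 z [0.064 0.116 0.128] [4.633e+02 2.720e+01 6.160e+01 3.170e+01 2.000e-01]
W n 174 z [0.087 0.138 0.179] [ 631.2 -109.2   52.8   39.7  -89. ]
from [0.4641 0.0419 0.0982] yaw 91.8 tilt z [ 0.005  0.    -1.   ]
(0.46, 0.041, 0.048, 91.8) -> [-0.07 -0.41  5.02] rz 0.0 rows 1.2
```

jog_arm(steps=[[[0,0,1,0,0,0],[0,0,2,0,0,0],[0,0,3,0,0,0],[0,0,4,0,0,0],[0,0,4.5,0,0,0]]])

```text
time_s: 34.97
eef_pos: [0.4601, 0.0415, 0.0494]
ee_rot: [0.696, 0.718, -0.001, -0.001]
wrist_force: [-7.0, 4.3, 26.6]
finger_gap: 0.0143
gripper_force: 65.2
```

jog_arm(steps=[[[0,0,0.2,0,0,0],[0,0,0.4,0,0,0],[0,0,0.4,0,0,0],[0,0,0.4,0,0,0]]])

```text
time_s: 35.3
eef_pos: [0.4611, 0.043, 0.0491]
ee_rot: [0.696, 0.718, -0.001, -0.001]
wrist_force: [-7.7, 2.0, 16.7]
finger_gap: 0.0143
gripper_force: 64.0
```

jog_arm(steps=[[[0,0,-0.2,0,0,0],[0,0,-0.2,0,0,0],[0,0,-0.2,0,0,0],[0,0,-0.2,0,0,0]]], fingers=0.2)

```text
time_s: 35.63
eef_pos: [0.4623, 0.0414, 0.0492]
ee_rot: [0.696, 0.718, 0.0, 0.0]
wrist_force: [-0.4, -0.2, -0.2]
finger_gap: 0.051
gripper_force: 0.0
```

jog_arm(steps=[[[0,0,-2,0,0,0],[0,0,-5,0,0,0],[0,0,-9,0,0,0],[0,0,-13,0,0,0],[0,0,-17,0,0,0]]])

```text
time_s: 36.05
eef_pos: [0.461, 0.0415, 0.2204]
ee_rot: [0.696, 0.718, -0.0, -0.0]
wrist_force: [0.9, -0.1, -0.4]
finger_gap: 0.0514
gripper_force: 0.0
```

jog_arm(steps=[[[0,0,0,0,0,0],[0,0,0,0,0,0],[0,0,0,0,0,0]]])

```text
time_s: 36.3
eef_pos: [0.4612, 0.041, 0.2185]
ee_rot: [0.696, 0.718, -0.0, 0.0]
wrist_force: [0.1, 0.6, -1.0]
finger_gap: 0.0507
gripper_force: 0.0
```

Run:
```python
from h import *
for n in('scene','top'): c=cam(n);look([c]);bar([c])
plan([(.635,.206,.225,91.8),(.635,.206,.17,91.8),(.635,.206,.1245,91.8)])
```

```text
W n 359 z [0.016 0.066 0.084] [458.5  45.8  63.2  54.3   1.9]
W n 351 z [0.091 0.144 0.169] [631.5 205.1  62.   61.7   1.2]
bar x [-0.0325  0.6361] z slope [0.0144 0.1291]
W n 210 z [0.014 0.066 0.097] [460.5  42.1  63.5  55.1   0.9]
W n 174 z [0.085 0.137 0.177] [ 631.9 -109.6   52.5   41.9  -89.8]
bar x [-0.0238  0.6344] z slope [-0.0498  0.1314]
from [0.4599 0.0411 0.217 ] yaw 91.8 tilt z [-0.004  0.    -1.   ]
(0.635, 0.206, 0.225, 91.8) -> [15.93 18.02 -0.8 ] rz 0.0 rows 5.8
(0.635, 0.206, 0.17, 91.8) -> [0.  0.  5.5] rz 0.0 rows 1.3
(0.635, 0.206, 0.1245, 91.8) -> [0.   0.   4.55] rz 0.0 rows 1.1
```

jog_arm(steps=[[[2.7,3,-0.8,0,0,0],[5.4,6,-0.8,0,0,0],[8,9,-0.8,0,0,0]]])

```text
time_s: 36.65
eef_pos: [0.5487, 0.1239, 0.2248]
ee_rot: [0.697, 0.717, -0.002, -0.001]
wrist_force: [-0.3, 0.4, 0.7]
finger_gap: 0.0513
gripper_force: 0.0
```

jog_arm(steps=[[[2.7,3,0,0,0,0],[5.4,6,0,0,0,0],[7.9,9,0,0,0,0],[7.9,9,0,0,0,0]]])

```text
time_s: 36.98
eef_pos: [0.6373, 0.2132, 0.2213]
ee_rot: [0.694, 0.72, 0.0, -0.005]
wrist_force: [-0.5, 0.7, -0.4]
finger_gap: 0.0512
gripper_force: 0.0
```

jog_arm(steps=[[[0,0,0,0,0,0],[0,0,0,0,0,0],[0,0,0,0,0,0]]])

```text
time_s: 37.23
eef_pos: [0.6354, 0.2044, 0.2259]
ee_rot: [0.696, 0.718, -0.001, 0.0]
wrist_force: [0.0, 0.1, -0.5]
finger_gap: 0.0514
gripper_force: 0.0
```

Run:
```python
from h import *
for n in('scene','top'): c=cam(n);look([c])
plan([(.635,.206,.17,91.8),(.635,.206,.1245,91.8)])
```

```text
W n 368 z [0.015 0.065 0.071] [459.   45.9  64.1  54.8   1.3]
W n 352 z [0.092 0.143 0.158] [631.6 205.7  63.6  60.1   1.5]
W n 293 z [0.091 0.14  0.145] [ 641.4 -112.7   69.8   64.3  -88.7]
W n 180 z [0.087 0.138 0.177] [ 640.6 -109.3   58.6   52.8    1.4]
from [0.6359 0.2042 0.2272] yaw 91.7 tilt z [ 0.    -0.002 -1.   ]
(0.635, 0.206, 0.17, 91.8) -> [ 0.19 -0.08  5.72] rz -0.1 rows 1.4
(0.635, 0.206, 0.1245, 91.8) -> [0.   0.   4.55] rz 0.0 rows 1.1
```

jog_arm(steps=[[[0.2,-0.1,2,0,0,0],[0.2,-0.1,4,0,0,0],[0.2,-0.1,5.7,0,0,0],[0.2,-0.1,5.7,0,0,0]]])

```text
time_s: 37.67
eef_pos: [0.6325, 0.2047, 0.1664]
ee_rot: [0.696, 0.718, -0.004, -0.001]
wrist_force: [-1.2, -0.7, -1.2]
finger_gap: 0.0514
gripper_force: 0.0
```

jog_arm(steps=[[[0,0,1.5,0,0,0],[0,0,3,0,0,0],[0,0,4,0,0,0],[0,0,4.5,0,0,0],[0,0,4.5,0,0,0]]])

```text
time_s: 38.08
eef_pos: [0.6342, 0.2073, 0.1231]
ee_rot: [0.696, 0.718, -0.001, -0.001]
wrist_force: [-0.3, -0.0, 1.2]
finger_gap: 0.0516
gripper_force: 0.0
```

jog_arm(steps=[[[0,0,0,0,0,0],[0,0,0,0,0,0],[0,0,0,0,0,0],[0,0,0,0,0,0],[0,0,0,0,0,0]]], fingers=-1)

```text
time_s: 38.5
eef_pos: [0.6353, 0.2087, 0.1257]
ee_rot: [0.696, 0.718, 0.0, -0.0]
wrist_force: [-0.8, 0.8, 0.9]
finger_gap: 0.0145
gripper_force: 60.1
```

jog_arm(steps=[[[0,0,-1,0,0,0],[0,0,-2,0,0,0],[0,0,-3,0,0,0],[0,0,-4,0,0,0],[0,0,-5,0,0,0]]])

```text
time_s: 38.92
eef_pos: [0.6354, 0.2079, 0.176]
ee_rot: [0.696, 0.718, 0.0, 0.0]
wrist_force: [0.7, -0.5, -5.5]
finger_gap: 0.0149
gripper_force: 59.3
```

jog_arm(steps=[[[0,0,-2,0,0,0],[0,0,-4,0,0,0],[0,0,-6,0,0,0],[0,0,-6,0,0,0]]])

```text
time_s: 39.25
eef_pos: [0.6383, 0.2101, 0.2415]
ee_rot: [0.696, 0.718, 0.005, 0.002]
wrist_force: [0.9, 1.6, -4.6]
finger_gap: 0.0144
gripper_force: 59.4
```

Run:
```python
from h import *
for n in('scene','top'): c=cam(n);look([c]);bar([c])
print(bot.read_state()['wrist_force'],bot.read_state()['finger_gap'])
plan([(.457,.156,.225,91.8),(.457,.156,.09,91.8)])
```

```text
W n 369 z [0.014 0.066 0.084] [459.4  45.8  65.6  54.2   3.5]
W n 109 z [0.205 0.221 0.249] [606.6 213.   52.4  18.1  74. ]
W n 301 z [0.071 0.121 0.13 ] [ 640.1 -111.9   73.6   63.4   89.1]
bar x [-0.0303  0.6363] z slope [0.1247 0.1235]
W n 177 z [0.067 0.121 0.159] [ 634.9 -107.4   57.2   48.5  -88.6]
bar x [-0.0268  0.6342] z slope [0.0762 0.1271]
[ 0.3311186  -0.2206582  -6.04787623] 0.014644856647682968
from [0.6359 0.2087 0.2364] yaw 91.8 tilt z [ 0.003  0.001 -1.   ]
(0.457, 0.156, 0.225, 91.8) -> [ -4.7  -18.05   1.14] rz 0.0 rows 4.5
(0.457, 0.156, 0.09, 91.8) -> [ 0.   0.  13.5] rz 0.0 rows 3.2
```

jog_arm(steps=[[[-0.9,-3.6,0,0,0,0],[-1.9,-7.2,0,0,0,0],[-2.8,-10.8,0,0,0,0],[-3.8,-14.4,0,0,0,0],[-4.7,-18,0,0,0,0]]])

```text
time_s: 39.77
eef_pos: [0.4535, 0.1541, 0.2324]
ee_rot: [0.696, 0.718, -0.002, -0.002]
wrist_force: [-0.3, -0.3, -4.3]
finger_gap: 0.0143
gripper_force: 59.7
```

jog_arm(steps=[[[0,0,0,0,0,0],[0,0,3,0,0,0],[0,0,6,0,0,0],[0,0,9,0,0,0],[0,0,12,0,0,0]]])

```text
time_s: 40.18
eef_pos: [0.4557, 0.1546, 0.1129]
ee_rot: [0.696, 0.718, -0.001, 0.0]
wrist_force: [0.4, 0.3, -5.1]
finger_gap: 0.0141
gripper_force: 59.8
```

jog_arm(steps=[[[0,0,2,0,0,0],[0,0,2,0,0,0],[0,0,2,0,0,0]]])

```text
time_s: 40.43
eef_pos: [0.4545, 0.1547, 0.0932]
ee_rot: [0.696, 0.718, -0.002, -0.002]
wrist_force: [1.0, -0.4, -4.8]
finger_gap: 0.0145
gripper_force: 59.9
```

Run:
```python
from h import *
for n in('scene','top'): c=cam(n);look([c])
plan([(.457,.156,.050,91.8)])
```

```text
W n 364 z [0.015 0.065 0.073] [458.4  44.9  62.3  56.    1.4]
W n 362 z [0.059 0.11  0.114] [453.4 155.7  64.4  54.4   1.3]
W n 272 z [0.07  0.121 0.129] [ 632.  -105.    80.6   57.9   67. ]
W n 183 z [0.012 0.065 0.099] [460.9  42.5  64.4  55.4   1.9]
W n 174 z [0.069 0.119 0.157] [ 639.2 -107.2   56.8   56.1  -89.2]
from [0.458  0.1561 0.0961] yaw 91.8 tilt z [ 0.002  0.001 -1.   ]
(0.457, 0.156, 0.05, 91.8) -> [-0.01 -0.1   4.61] rz 0.0 rows 1.1
```

jog_arm(steps=[[[0,0,1,0,0,0],[0,0,2,0,0,0],[0,0,3,0,0,0],[0,0,3.8,0,0,0],[0,0,4.3,0,0,0]]])

```text
time_s: 40.95
eef_pos: [0.4558, 0.1547, 0.0504]
ee_rot: [0.696, 0.718, -0.001, -0.001]
wrist_force: [-0.6, -0.1, -5.4]
finger_gap: 0.0147
gripper_force: 59.9
```

jog_arm(steps=[[[0,0,0.1,0,0,0],[0,0,0.1,0,0,0],[0,0,0.1,0,0,0]]])

```text
time_s: 41.2
eef_pos: [0.4571, 0.1556, 0.0511]
ee_rot: [0.696, 0.718, 0.0, 0.0]
wrist_force: [0.0, 0.6, -4.7]
finger_gap: 0.0148
gripper_force: 59.9
```

jog_arm(steps=[[[0,0,0.1,0,0,0],[0,0,0.2,0,0,0],[0,0,0.2,0,0,0]]])

```text
time_s: 41.45
eef_pos: [0.4576, 0.1557, 0.0495]
ee_rot: [0.696, 0.718, 0.001, 0.0]
wrist_force: [1.1, 0.3, -4.6]
finger_gap: 0.0144
gripper_force: 60.1
```

jog_arm(steps=[[[0,0,0,0,0,0],[0,0,0,0,0,0],[0,0,0,0,0,0],[0,0,0,0,0,0]]], fingers=0.2)

```text
time_s: 41.78
eef_pos: [0.4578, 0.1557, 0.0497]
ee_rot: [0.696, 0.718, 0.001, 0.0]
wrist_force: [-1.3, -0.1, 0.9]
finger_gap: 0.0512
gripper_force: 0.0
```

jog_arm(steps=[[[0,0,-2,0,0,0],[0,0,-5,0,0,0],[0,0,-9,0,0,0],[0,0,-13,0,0,0],[0,0,-17,0,0,0]]])

```text
time_s: 42.2
eef_pos: [0.4564, 0.1557, 0.2208]
ee_rot: [0.696, 0.719, -0.0, -0.0]
wrist_force: [0.8, -0.9, 0.1]
finger_gap: 0.0511
gripper_force: 0.0
```

jog_arm(steps=[[[0,0,0,0,0,0],[0,0,0,0,0,0],[0,0,0,0,0,0]]])

```text
time_s: 42.45
eef_pos: [0.4567, 0.1551, 0.2189]
ee_rot: [0.696, 0.718, -0.0, 0.0]
wrist_force: [0.6, -0.2, 0.1]
finger_gap: 0.0515
gripper_force: 0.0
```

Run:
```python
from h import *
for n in('scene','top'): c=cam(n);look([c]);bar([c])
plan([(.6425,-.106,.22,91.8),(.6425,-.106,.15,91.8),(.6425,-.106,.1085,91.8)])
```

```text
W n 355 z [0.016 0.066 0.077] [458.6  45.3  63.9  54.3   1.4]
W n 355 z [0.015 0.066 0.072] [456.6 157.2  64.4  54.7   0.7]
W n 285 z [0.072 0.121 0.13 ] [ 641.9 -109.6   71.7   64.5  -88. ]
bar x [-0.0298  0.6361] z slope [0.1261 0.1237]
W n 177 z [0.015 0.065 0.099] [460.6  42.5  63.9  56.6   2. ]
W n 219 z [0.014 0.065 0.081] [457.7 153.6  64.   55.6   2.3]
W n 170 z [0.066 0.12  0.158] [ 638.8 -107.5   57.1   53.3  -88.7]
bar x [-0.0291  0.6341] z slope [0.0982 0.1281]
from [0.4555 0.1547 0.2173] yaw 91.8 tilt z [-0.003 -0.001 -1.   ]
(0.6425, -0.106, 0.22, 91.8) -> [-26.65  17.87  -0.27] rz 0.0 rows 7.7
(0.6425, -0.106, 0.15, 91.8) -> [0. 0. 7.] rz 0.0 rows 1.7
(0.6425, -0.106, 0.1085, 91.8) -> [0.   0.   4.15] rz 0.0 rows 1.0
```

jog_arm(steps=[[[-3.3,2.2,-0.3,0,0,0],[-6.6,4.5,-0.3,0,0,0],[-10,6.7,-0.3,0,0,0],[-13.3,9,-0.3,0,0,0]]])

```text
time_s: 42.88
eef_pos: [0.5504, 0.0236, 0.2198]
ee_rot: [0.695, 0.719, -0.001, -0.001]
wrist_force: [-0.7, 0.8, 0.8]
finger_gap: 0.0509
gripper_force: 0.0
```

jog_arm(steps=[[[-3.3,2.2,0,0,0,0],[-6.6,4.5,0,0,0,0],[-10,6.7,0,0,0,0],[-13.4,8.9,0,0,0,0],[-13.4,8.9,0,0,0,0]]])

```text
time_s: 43.3
eef_pos: [0.6458, -0.1182, 0.2173]
ee_rot: [0.701, 0.713, -0.003, 0.0]
wrist_force: [-1.0, -2.7, -0.3]
finger_gap: 0.0509
gripper_force: 0.0
```

jog_arm(steps=[[[0,0,0,0,0,0],[0,0,0,0,0,0],[0,0,0,0,0,0]]])

```text
time_s: 43.55
eef_pos: [0.6431, -0.1033, 0.2207]
ee_rot: [0.695, 0.719, -0.0, -0.002]
wrist_force: [0.9, 0.9, -0.2]
finger_gap: 0.0514
gripper_force: 0.0
```

Run:
```python
from h import *
for n in('scene','top'): c=cam(n);look([c])
plan([(.6425,-.107,.15,91.8),(.6425,-.107,.1085,91.8)])
```

```text
W n 344 z [0.016 0.066 0.072] [455.8 156.4  62.8  54.7   2.3]
W n 371 z [0.014 0.065 0.074] [458.8  45.   64.4  55.9   0.6]
W n 283 z [0.071 0.122 0.129] [ 641.3 -108.5   71.3   61.5  -87.1]
W n 192 z [0.013 0.063 0.086] [458.1 153.5  63.8  55.    1.2]
W n 173 z [0.017 0.066 0.104] [460.6  42.7  63.5  55.6   1.9]
from [ 0.6435 -0.1033  0.2217] yaw 92.0 tilt z [-0.001  0.001 -1.   ]
(0.6425, -0.107, 0.15, 91.8) -> [-0.37 -0.11  7.17] rz 0.2 rows 1.7
(0.6425, -0.107, 0.1085, 91.8) -> [0.   0.   4.15] rz 0.0 rows 1.0
```

jog_arm(steps=[[[-0.4,-0.1,2.5,0,0,0],[-0.4,-0.1,5,0,0,0],[-0.4,-0.1,7.2,0,0,0],[-0.4,-0.1,7.2,0,0,0]]])

```text
time_s: 43.98
eef_pos: [0.6387, -0.1087, 0.1448]
ee_rot: [0.695, 0.719, -0.003, -0.004]
wrist_force: [-1.4, -0.3, -0.1]
finger_gap: 0.0513
gripper_force: 0.0
```

jog_arm(steps=[[[0,0,1.5,0,0,0],[0,0,3,0,0,0],[0,0,3.8,0,0,0],[0,0,4.1,0,0,0],[0,0,4.1,0,0,0]]])

```text
time_s: 44.4
eef_pos: [0.6428, -0.1098, 0.1081]
ee_rot: [0.696, 0.718, -0.0, -0.001]
wrist_force: [-0.4, -1.0, -0.5]
finger_gap: 0.0511
gripper_force: 0.0
```

jog_arm(steps=[[[0,0,0,0,0,0],[0,0,0,0,0,0],[0,0,0,0,0,0],[0,0,0,0,0,0],[0,0,0,0,0,0]]], fingers=-1)

```text
time_s: 44.82
eef_pos: [0.6444, -0.11, 0.1099]
ee_rot: [0.696, 0.718, 0.001, 0.001]
wrist_force: [1.0, -0.3, 0.2]
finger_gap: 0.014
gripper_force: 61.6
```

jog_arm(steps=[[[0,0,-1,0,0,0],[0,0,-2,0,0,0],[0,0,-3,0,0,0],[0,0,-4,0,0,0],[0,0,-5,0,0,0]]])

```text
time_s: 45.23
eef_pos: [0.643, -0.1098, 0.1597]
ee_rot: [0.696, 0.718, -0.0, -0.0]
wrist_force: [-0.4, -0.2, -6.2]
finger_gap: 0.0141
gripper_force: 60.8
```

jog_arm(steps=[[[0,0,-2,0,0,0],[0,0,-4,0,0,0],[0,0,-6,0,0,0],[0,0,-6,0,0,0],[0,0,-6,0,0,0]]])

```text
time_s: 45.65
eef_pos: [0.6448, -0.1095, 0.2211]
ee_rot: [0.696, 0.718, 0.001, 0.002]
wrist_force: [-1.1, -0.2, -6.5]
finger_gap: 0.0144
gripper_force: 60.8
```

Run:
```python
from h import *
for n in('scene','top'): c=cam(n);look([c]);bar([c])
print(bot.read_state()['wrist_force'],bot.read_state()['finger_gap'])
plan([(.45,-.066,.217,91.8),(.45,-.066,.09,91.8)])
```

```text
W n 346 z [0.016 0.066 0.073] [456.2 156.4  64.1  54.7   2.2]
W n 369 z [0.015 0.065 0.072] [458.   45.3  62.7  55.    2.1]
W n 385 z [0.179 0.228 0.238] [ 642.8 -104.3   63.2   63.2    3.5]
bar x [-0.0313  0.636 ] z slope [0.003  0.1298]
W n 191 z [0.013 0.062 0.087] [458.1 153.4  64.9  55.1   2.2]
W n 175 z [0.014 0.064 0.102] [460.   42.8  62.7  55.9   1.8]
bar x [-0.0323  0.6345] z slope [-0.0002  0.1305]
[-1.39541536 -0.88653745 -6.20178711] 0.01404239187161546
from [ 0.6421 -0.1099  0.2176] yaw 91.8 tilt z [-0.003  0.    -1.   ]
(0.45, -0.066, 0.217, 91.8) -> [  5.   -19.06   0.06] rz 0.0 rows 4.7
(0.45, -0.066, 0.09, 91.8) -> [ 0.   0.  12.7] rz 0.0 rows 3.0
```

jog_arm(steps=[[[1,-3.8,0,0,0,0],[2,-7.6,0,0,0,0],[3,-11.4,0,0,0,0],[4,-15.2,0,0,0,0],[5,-19,0,0,0,0]]])

```text
time_s: 46.17
eef_pos: [0.4483, -0.0651, 0.2165]
ee_rot: [0.696, 0.718, -0.001, -0.002]
wrist_force: [-0.5, -0.0, -4.5]
finger_gap: 0.0139
gripper_force: 60.6
```

jog_arm(steps=[[[0,0,0,0,-2,0],[0,0,3,0,-4,0],[0,0,6,0,-6.5,0],[0,0,9,0,-6.5,0],[0,0,12,0,-6.5,0]]])

```text
time_s: 46.58
eef_pos: [0.4503, -0.0647, 0.097]
ee_rot: [0.694, 0.718, -0.04, 0.04]
wrist_force: [0.9, -1.8, -5.6]
finger_gap: 0.0142
gripper_force: 60.7
```

jog_arm(steps=[[[0,0,0,0,0,0],[0,0,0,0,0,0],[0,0,0,0,0,0]]])

```text
time_s: 46.83
eef_pos: [0.4525, -0.0657, 0.0996]
ee_rot: [0.695, 0.717, -0.039, 0.041]
wrist_force: [-0.5, -0.4, -5.7]
finger_gap: 0.0143
gripper_force: 60.7
```

Run:
```python
from h import *
for n in('scene','top'): c=cam(n);look([c])
s=bot.read_state();print(s['eef_pos'],R.from_quat(s['ee_rot']).as_matrix()[:,2].round(3),s['wrist_force'])
c=cam('scene');w=cloud(c);H=hsv(c)
m=(H[...,0]>4)&(H[...,0]<19)&(H[...,1]>170)&(np.hypot(w[...,0]-.45,w[...,1]+.066)<.05)&(w[...,2]>.095)
q=w[m]; print('bridge plane',np.linalg.lstsq(np.c_[q[:,:2],np.ones(len(q))],q[:,2],rcond=None)[0].round(3),np.median(q[:,2]))
```

```text
W n 344 z [0.06  0.11  0.115] [448.7 -61.2  68.4  56.1   2.1]
W n 361 z [0.016 0.066 0.071] [456.7 156.8  65.   54.3   2.1]
W n 362 z [0.017 0.066 0.072] [458.9  45.1  63.9  56.    0.7]
W n 195 z [0.058 0.112 0.125] [441.  -79.2  76.2  37.9 -41.1]
W n 150 z [0.019 0.067 0.101] [458.7 153.4  65.4  54.8   2.6]
[ 0.45419137 -0.06603815  0.10102422] [ 0.008 -0.114 -0.993] [ 0.66758696  0.62050118 -4.8205259 ]
bridge plane [ 0.07  -0.099  0.075] 0.11287207794316888
```

Run:
```python
from h import *
c=cam('scene');w=cloud(c);H=hsv(c)
for x,y,z0 in((.45,-.064,.112),(.459,.044,.067),(.457,.156,.067)):
    m=(H[...,0]>4)&(H[...,0]<19)&(H[...,1]>170)&(abs(w[...,0]-x)<.024)&(abs(w[...,1]-y)<.021)&(abs(w[...,2]-z0)<.01)
    q=w[m]; print(len(q),np.linalg.lstsq(np.c_[q[:,:2]-[x,y],np.ones(len(q))],q[:,2],rcond=None)[0].round(3))
```

```text
108 [0.022 0.009 0.114]
118 [0.015 0.001 0.068]
120 [-0.017  0.022  0.067]
```

jog_arm(steps=[[[0.1,0,1,0,0,0],[0.2,0,2,0,0,0],[0.35,0,3,0,0,0],[0.4,0,3.6,0,0,0],[0.5,0,4.2,0,0,0]]])

```text
time_s: 47.45
eef_pos: [0.4507, -0.0657, 0.0551]
ee_rot: [0.695, 0.717, -0.04, 0.04]
wrist_force: [0.1, -0.5, -5.8]
finger_gap: 0.014
gripper_force: 60.7
```

jog_arm(steps=[[[0,0,0.1,0,0,0],[0,0,0.2,0,0,0],[0,0,0.2,0,0,0]]])

```text
time_s: 47.7
eef_pos: [0.4517, -0.0656, 0.0548]
ee_rot: [0.695, 0.717, -0.04, 0.04]
wrist_force: [-0.5, -0.2, -3.7]
finger_gap: 0.014
gripper_force: 61.1
```

Run:
```python
from h import *
c=cam('scene');w=cloud(c);H=hsv(c);look([c])
s=bot.read_state();print(s['eef_pos'],s['wrist_force'])
for x,y,z0 in((.45,-.064,.07),(.459,.044,.067),(.457,.156,.067)):
    m=(H[...,0]>4)&(H[...,0]<19)&(H[...,1]>170)&(abs(w[...,0]-x)<.024)&(abs(w[...,1]-y)<.021)&(abs(w[...,2]-z0)<.01)
    q=w[m]; print(len(q),np.linalg.lstsq(np.c_[q[:,:2]-[x,y],np.ones(len(q))],q[:,2],rcond=None)[0].round(4))
```

```text
W n 317 z [0.016 0.065 0.07 ] [445.2 -60.3  70.9  54.3   1.5]
W n 370 z [0.015 0.065 0.073] [458.5  46.   63.   54.4   1.4]
W n 350 z [0.017 0.066 0.072] [455.9 156.2  63.4  55.8   0.5]
[ 0.45171266 -0.06569567  0.05479253] [-1.10078256  0.30492395 -2.93792212]
97 [0.0019 0.0442 0.0674]
115 [-0.0138  0.031   0.0671]
120 [ 0.0176 -0.0077  0.0677]
```

jog_arm(steps=[[[0,0,0,0,0,0],[0,0,0,0,0,0],[0,0,0,0,0,0],[0,0,0,0,0,0]]], fingers=0.2)

```text
time_s: 48.08
eef_pos: [0.4532, -0.0662, 0.0556]
ee_rot: [0.695, 0.717, -0.039, 0.042]
wrist_force: [0.5, 0.3, 0.4]
finger_gap: 0.0512
gripper_force: 0.0
```

jog_arm(steps=[[[0,0,-2,0,0,0],[0,0,-5,0,0,0],[0,0,-9,0,0,0],[0,0,-13,0,0,0],[0,0,-17,0,0,0]]])

```text
time_s: 48.5
eef_pos: [0.4511, -0.0462, 0.2255]
ee_rot: [0.694, 0.717, -0.039, 0.041]
wrist_force: [0.9, -0.2, -0.4]
finger_gap: 0.0513
gripper_force: 0.0
```

jog_arm(steps=[[[0,0,-4,0,6.5,0],[0,0,-8,0,6.5,0],[0,0,-10,0,6.5,0],[0,0,-10,0,6.5,0],[0,0,-10,0,6.5,0]]])

```text
time_s: 48.92
eef_pos: [0.4521, -0.0354, 0.3248]
ee_rot: [0.696, 0.718, 0.001, 0.002]
wrist_force: [-0.0, 0.3, -0.4]
finger_gap: 0.0513
gripper_force: 0.0
```

Run:
```python
from h import *
cs=[cam('scene'),cam('top')]
for c in cs: look([c]);bar([c]);knob([c])
print(bot.read_state()['time_s'],bot.read_state()['eef_pos'])
save(cs[0],'end.png',(170,130,450,340),2.8)
```

```text
W n 344 z [0.016 0.066 0.071] [451.  -59.4  63.7  52.9   3.3]
W n 364 z [0.015 0.066 0.072] [458.6  45.   63.4  54.7   1.9]
W n 358 z [0.016 0.066 0.072] [456.4 156.5  62.4  54.7   1.9]
bar x [-0.0316  0.6361] z slope [0.0017 0.1298]
knob 85 [ 454.8 -248.6   26.9   20.5   42.6] [ 0.455 -0.248  0.215]
stem 35 [ 0.456 -0.252  0.14 ] [-0.01  0.46]
W n 186 z [0.013 0.065 0.103] [452.6 -63.4  63.7  55.1   2.1]
W n 182 z [0.014 0.064 0.101] [460.9  42.2  63.7  54.7   0.8]
bar x [-0.0301  0.6345] z slope [-0.0006  0.1302]
knob 79 [ 456.7 -257.2   23.2   23.2   26.4] [ 0.455 -0.258  0.221]
stem 19 [ 0.456 -0.257  0.142] [0.04 0.45]
49.0167 [ 0.4500633  -0.03542849  0.32183627]
```

View pics/end.png

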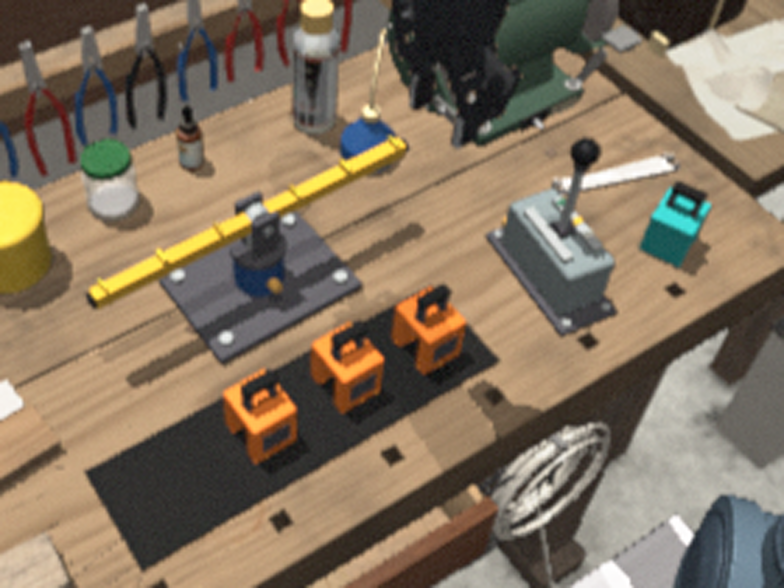

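All three weights stand upright on the mat (crop pixels 262,415; 348,368; 430,330), the bar is empty and level, and the lever is upright in hold.

```bash
python3 -c "
from rig import bot
print(bot.hand_in())"
```

```text
the job is handed in; nothing more can be done
None
```

The settling test is done and handed in at about 49 s: all three weights hung right, left, right, the lever held in float for about 3 s and returned to hold, then the weights taken off in turn and left upright on the mat.

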